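# Set the tapered cup chuck to its depth ring in the tilted decorating stand

### The job

Take the chuck with the tapered head out of the wooden rack and slide its stem into the leaning socket of the decorating stand, just until the dark ring on the stem is level with the socket's rim, not down to the bottom. Then let go and press the clamp lever fully down to lock it there. Leave the flat-topped chuck in the rack and do not disturb the cup, the pot and the glass standing around.

Things in the scene. Friction and masses are not known exactly. Their poses are not given: they have to be found in the camera images.
- cup_chuck: The chuck to fit: metal tube stem 30 mm in diameter, 112 mm long, foot chamfered; above it a grooved steel collar 44 mm in diameter (112 to 138 mm from the foot: grip here), then a black rubber head tapering from 42 to 27 mm (138 to 166 mm). About 0.25 kg. Origin: centre of the foot, z towards the head. Starts upright in one of the rack's holes, foot 12 mm above the table.
- depth_ring (a point): Centre of the dark ring (2.5 mm wide) round the cup chuck's stem, on the stem's axis, 65 mm from the foot. Same axes as the cup chuck.
- flat_chuck: The other chuck in the rack, to be left there: same stem, ring and collar, but with a flat cork-topped disc head 62 mm in diameter (138 to 150 mm above the foot). Origin at the centre of the foot, z up.
- chuck_rack: Wooden block 75 x 190 x 48 mm standing fixed on the table, with two holes of 33 mm diameter and 36 mm depth at y = -50 and +50 mm in its own frame, one chuck in each. Origin at the centre of the underside, z up.
- socket: Leaning socket of the fixed green stand: 55 mm in diameter at the rim, bore 31.6 mm, 104 mm deep, 4 mm lead-in. Origin: centre of the rim, 114 mm above the table; z points out along the bore, leaning 32 deg from vertical towards the robot; y level, to the lever's side. A sprung pad 22 mm inside drags on the stem (5 to 10 N to slide it), so it stays where it is left.
- stand: The fixed base plate under the socket, 130 x 110 x 14 mm. Origin: centre of the underside, z up; its -x side faces the robot.
- clamp_lever (a joint): Cam lever on the socket's +y side, turning in the plane of the socket's y and z. 0 = up, released (52 deg above the socket's +y axis, towards +z); 1.02 rad = down on its stop, locked (6 deg below the y axis). Starts at 0 to 0.25. Stays where left; about 3 to 6 N at its end moves it. From about 0.7 rad its shoe presses the stem.
- lever_pivot (a point): Axis of the lever's pin: at y = 50 mm, z = -48 mm in the socket's frame, the pin lying along the socket's x axis. Same axes as the socket.
- lever_grip (a point): Point on the upper face of the lever's black handle (26 mm wide, 46 mm long, ending 89 mm from the pin), 72 mm from the pin along the lever and 8 mm to its upper side: the place to press. It moves with the lever.
- bisque_cup: Terracotta cup, 76 mm in diameter, 78 mm high, standing to the right in front of the stand. Origin at the centre of the foot.
- pot_18: Brown glaze pot with a red ball knob, 66 mm in diameter, 103 mm high, behind the rack. Origin at the centre of the foot.
- blue_glass: Small flared glass, 62 mm in diameter, 72 mm high, to the right behind the stand. Origin at the centre of the foot.

How it is judged:
By the outcome, as a careful person would: the job done as asked, in the order asked, and still so for the second after the job is handed in, with the robot touching nothing.
It also fails if it takes over 56 s, if anything falls off the work surface, if the arm or the gripper's body presses on something with over 40 N, if the wrist force passes 120 N, or if a joint passes its speed limit or range.

### The arm

A 6-joint arm with a two-finger parallel gripper is mounted at the origin on a cart in front of the work surface, level with it; the furniture and walls round the work are solid. World frame = base frame: x ahead of the robot, y to its left, z up, the work surface at z = 0. Lengths are in m, angles in rad, forces in N, time in s.
With the tool pointing down it reaches from about 0.3 to 0.775 m from the base axis. Payload 14.6 kg.
Tool frame: the origin (TCP) lies on the centre line of the jaws, within the pads' length; the fingertips stand 17 mm ahead of it and the grasp point (between the pads) lies 2 mm behind it; z points along the fingers, y is the line along which they close (so a half turn about z gives the same grasp; the last joint's range is limited). The gripper opens to 94 mm and grips with 3 to 60 N. Pads are 16 mm wide; open, the fingers measure 119 mm over their backs; the gripper's body (75 mm by 177 mm) begins 78 mm behind the grasp point.
Start: joints at [1.072, 0.3, 1.521, -0, 1.321, -0.067], TCP at [0.23, 0.5, 0.222] pointing down, gripper open.
Joint ranges: [-3.03, 3.03], [-0.79, 2.21], [0.23, 2.52], [-1.04, 4.18], [0, 3.07], [-2.55, 2.55]. Speed limits (rad/s): [2.22, 2.22, 2.57, 3.14, 3.14, 3.14].

### API

Orientations are given as a unit quaternion [w, x, y, z].
In Python, from workcell import arm gives the robot as it stands. The module is installed in compiled form; this text tells all that it offers.
- The arm moves only by the tool servo_tool, never from a script. Its argument "targets" is text: rows parted by semicolons, each of 4 numbers parted by spaces: the shift along the tool's x, y, z in cm, then the turn about the tool's z in rad. In form: dx dy dz twist; .... A call has 1 to 8 rows; each row shifts and turns the commanded pose from where the row before left it, along the tool's axes as they then stand; what a row does not reach is not made up. A row lasts 1/10 s, in which the tool goes at most 50 mm and 8.59 degrees, less where a joint would pass 70% of its speed; a pose out of reach is approached as far as the arm can. A call is refused whole if a number of a shift passes 5 or a number of a turn 0.15, either way. A call with a gripper value outside its range is refused whole. "claw" is the finger opening in cm, from 0 to 9.4, set as the call begins (left out, the last holds). The fingers move at their own pace and stop on an object; "force" is the grip in N (left out, the last holds). Time passes only in rows, so rows that do not move let the fingers close. It gives the time, the measured TCP pose, the force, the opening and the grip force at its end, in the units of the state.
- arm.observe(): the state, without advancing time (a new reading comes with each control period).
- arm.camera(name): name is "scene" or "top"; returns a dict with "frame" (420x560x3 uint8, red, green, blue), "camera_matrix" (3x3 intrinsics, pixels), "R" (3x3) and "t" (3): a world point X has camera coordinates R X + t. Camera axes: x right, y down, z forward; pixel columns grow to the right and rows downward; lengths in m; the calibration is good to about 2 mm. A picture is of the moment at which its call begins. There is no depth.
- arm.hand_in(): hands the job in; it is judged then, once.
The state is a dict: "t": time; "joint_positions": joint angles; "qvel": joint speeds; "effort": joint torques, N m; "ee_pos": TCP position; "tool_rot": TCP orientation; "wrist_force": force on the tool from outside, world axes, zero at the start; "ft_torque": the same for the moment, N m; "opening": finger opening in m; "finger_force": force on a finger pad.
Only numpy, scipy, OpenCV 4.12 (cv2) and the standard library are available. Lean on these libraries where they do the work, as an engineer would, in place of code of your own. Each camera call takes 0.05 s, during which the arm holds its last target. There are 200 camera calls.

## Working session

There is one attempt and no reset: what is moved stays moved. The work goes in short steps, Python scripts to look and compute and a tool call to move; the robot and the scene stay as the last step left them, time stands still between calls to the robot, and variables do not carry over. Pictures are saved under pics/ and viewed, at most 10 in all, crops included, and the job is handed in when it is done.

Besides the shell and the picture viewer there is one more tool, called after "Call:" by a JSON object that holds its "api" and its "payload", one argument or row to a line. servo_tool: Moves the arm, as the interface text tells. Its arguments: {"type":"object","properties":{"targets":{"type":"string"},"claw":{"type":"number"},"force":{"type":"number"}},"required":["targets"]}

```bash
mkdir -p pics
cat > h.py <<'E'
import numpy as np, cv2
from workcell import arm
def cam(n,save=None):
    c=arm.camera(n); 
    if save: cv2.imwrite('pics/'+save+'.png',c['frame'][:,:,::-1])
    return c
def ray(c,uv):
    K=np.array(c['camera_matrix']);R=np.array(c['R']);t=np.array(c['t'])
    d=R.T@np.linalg.inv(K)@np.array([uv[0],uv[1],1.]);return -R.T@t,d/np.linalg.norm(d)
def plane(c,uv,z):
    o,d=ray(c,uv);return o+d*(z-o[2])/d[2]
def proj(c,X):
    p=np.array(c['camera_matrix'])@(np.array(c['R'])@np.array(X)+np.array(c['t']));return p[:2]/p[2]
def tri(c1,u1,c2,u2):
    o1,d1=ray(c1,u1);o2,d2=ray(c2,u2)
    s=np.linalg.lstsq(np.c_[d1,-d2],o2-o1,rcond=None)[0];a=o1+s[0]*d1;b=o2+s[1]*d2
    return (a+b)/2,np.linalg.norm(a-b)
E
python3 - <<'E'
from h import *
for n in ('scene','top'):
    c=cam(n,n+'0');print(n,ray(c,(280,210)),c['camera_matrix'][0][0])
print(arm.observe())
E
```

```text
scene (array([ 0.1062167 , -0.64993838,  0.72884763]), array([ 0.41362641,  0.64718711, -0.64036087])) 415.09644488947475
top (array([ 0.32400306, -0.01490118,  1.32240345]), array([ 0.148637  , -0.00370808, -0.98888487])) 437.41454440139586
{'t': 0.1, 'joint_positions': array([ 1.07238278e+00,  3.00367713e-01,  1.52151445e+00, -1.43608372e-05,
        1.32071809e+00, -6.66099676e-02]), 'qvel': array([ 0.00122675, -0.00052374, -0.00039694,  0.00127462,  0.0022173 ,
       -0.0002296 ]), 'effort': array([ 6.10006646e-04, -5.32640147e+01, -3.53281975e+01,  7.09775789e-02,
        2.34594400e-02, -7.25219735e-06]), 'ee_pos': array([0.23008497, 0.49931684, 0.22197122]), 'tool_rot': array([-1.33763366e-04,  2.14226604e-01,  9.76783859e-01, -4.85767983e-04]), 'wrist_force': array([ 0.73088398, -0.32895013,  0.16856564]), 'ft_torque': array([ 0.0007973 , -0.05902887,  0.03063734]), 'finger_force': 0.0, 'opening': 0.094121768148467}
```

View pics/scene0.png

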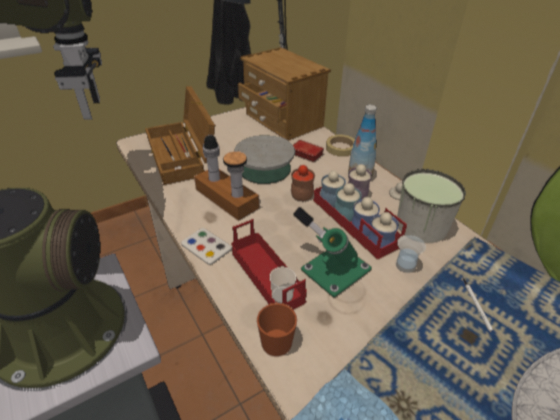

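View pics/top0.png

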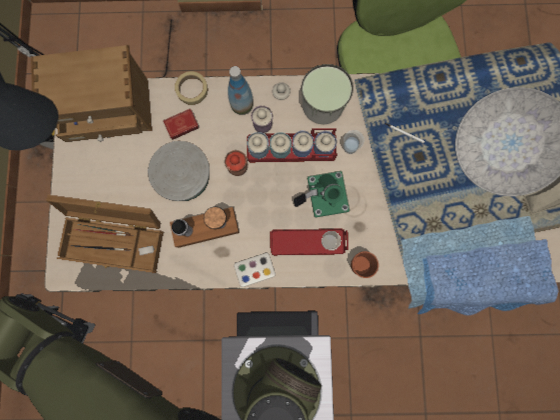

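The scene shows the tapered black-headed chuck at scene (211,145) / top (180,228). The cork chuck is at scene (235,160) / top (215,216). The stand is at scene (336,255) / top (328,195), with the lever handle at scene (303,217) / top (300,199). I'll enlarge these parts.

Run:
```python
from h import *
s=cv2.imread('pics/scene0.png');t=cv2.imread('pics/top0.png')
f=lambda im,x,y,w,h:cv2.resize(im[y:y+h,x:x+w],(400,300),interpolation=cv2.INTER_CUBIC)
a=np.vstack([np.hstack([f(s,180,130,100,75),f(s,290,200,100,75)]),np.hstack([f(t,160,195,80,60),f(t,285,165,80,60)])])
cv2.imwrite('pics/crop1.png',a)
```

```text
(no output)
```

View pics/crop1.png

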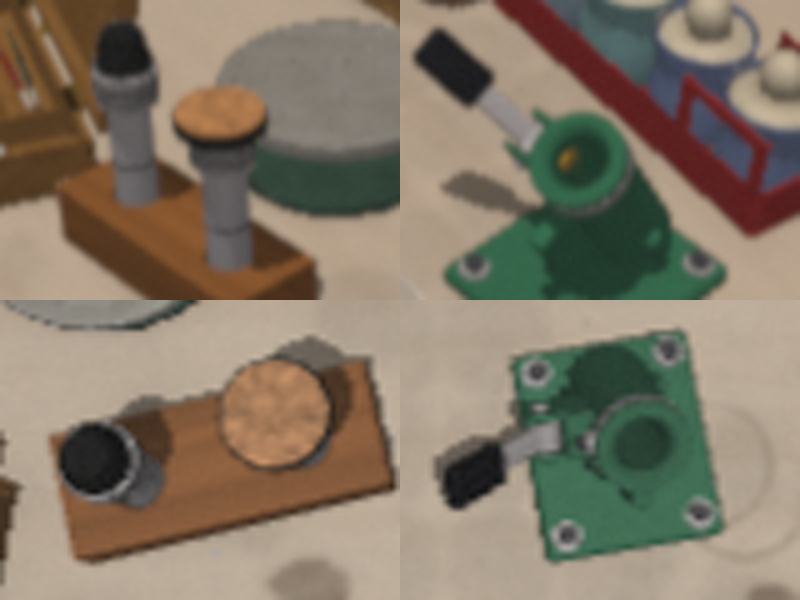

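The crop shows the head at crop (122,45) in the scene and (95,460) in the top view. The socket rim is at (581,160) scene and (642,440) top. The plate screws are clear in the top crop at (538,372), (668,350), (700,513) and (567,535). The tool can't tilt, so I'll have to pivot the chuck in the jaws against the rack edge.

Run:
```python
from h import *
s=cam('scene');t=cam('top')
S=lambda u,v:(180+u/4-.4,130+v/4-.4) if u<400 else (290+(u-400)/4-.4,200+v/4-.4)
T=lambda u,v:(160+u/5-.4,195+(v-300)/5-.4) if u<400 else (285+(u-400)/5-.4,165+(v-300)/5-.4)
def blob(c,x0,y0,x1,y1,f):
    im=c['frame'][y0:y1,x0:x1].astype(int);m=f(im[...,0],im[...,1],im[...,2]).astype(np.uint8)
    n,l,st,ce=cv2.connectedComponentsWithStats(m);k=1+np.argmax(st[1:,4]);return ce[k]+[x0,y0],st[k],(l==k)
dark=lambda r,g,b:(r<62)&(g<62)&(b<62)
a,sa,_=blob(s,195,130,225,152,dark);b,sb,_=blob(t,165,215,192,240,dark);print('head',a,sa,b,sb,tri(s,a,t,b))
a2,sa,_=blob(s,286,200,318,232,dark);b2,sb,_=blob(t,285,190,312,210,dark);print('handle',a2,sa,b2,sb,tri(s,a2,t,b2))
cork=lambda r,g,b:(r>160)&(r-b>60)
a,sa,_=blob(s,220,148,250,166,cork);b,sb,_=blob(t,200,200,230,230,cork);print('cork',a,sa,b,sb,tri(s,a,t,b))
print('rim',tri(s,S(581,160),t,T(642,440)))
sc=[plane(t,T(*p),.016) for p in [(538,372),(668,350),(700,513),(567,535)]]
print('screws',np.round(sc,4),'mid',np.mean(sc,0))
for p,q in ((0,1),(3,2),(1,2),(0,3)):
    d=sc[q]-sc[p];print(np.degrees(np.arctan2(d[1],d[0])),np.linalg.norm(d))
rk=[plane(t,T(*p),.048) for p in [(50,437),(370,358),(392,488),(80,562)]];print('rack',np.round(rk,4),np.mean(rk,0))
# rack top front-left/back-left/right corners height check
for p,q in (((58,185),(50,437)),((318,262),(392,488))): print('rackcorner',tri(s,S(*p),t,T(*q)))
wh=blob(t,140,130,220,215,lambda r,g,b:(abs(r-g)<14)&(r>90)&(r<150)&(r-b<16));print('wheel',wh[0],wh[1],plane(t,wh[0],.05))
print('ring head h', )
```

```text
head [209.93055556 142.46527778] [  9   6  14  13 144] [178.46 226.36] [  7   5  14  14 150] (array([0.45977902, 0.25219923, 0.16362017]), np.float64(0.0011562885509723412))
handle [302.92982456 216.5380117 ] [  8   8  19  18 171] [299.47 199.52] [  9   4  12  13 100] (array([ 0.53496711, -0.07492808,  0.11400265]), np.float64(0.001500858196815723))
cork [233.98324022 156.84357542] [  4   4  22  11 179] [214.46963563 217.49797571] [  5   8  20  20 247] (array([0.48153573, 0.15603476, 0.16468785]), np.float64(0.0009167594073499939))
rim (array([ 0.5533667 , -0.16996784,  0.11053074]), np.float64(0.0011642225524809463))
screws [[ 0.6142 -0.1199  0.016 ]
 [ 0.6264 -0.1998  0.016 ]
 [ 0.5252 -0.215   0.016 ]
 [ 0.5133 -0.1343  0.016 ]] mid [ 0.56975478 -0.16724727  0.016     ]
-81.3202940306055 0.08076372757475503
-81.6188204972931 0.08156081471024712
-171.45913380915977 0.1023129361471736
-171.90730607597223 0.1018930314427265
rack [[0.4861 0.3054 0.048 ]
 [0.5295 0.1171 0.048 ]
 [0.4523 0.1044 0.048 ]
 [0.4125 0.2863 0.048 ]] [0.47008858 0.20328654 0.048     ]
rackcorner (array([0.45969921, 0.31995552, 0.02265078]), np.float64(0.061400698289346044))
rackcorner (array([0.47658082, 0.08646581, 0.08857483]), np.float64(0.06333104199427288))
wheel [178.17647059 170.5248051 ] [   8   11   61   60 2822] [0.6404306  0.28247594 0.05      ]
ring head h
```

```bash
cat >> h.py <<'E'
from scipy.spatial.transform import Rotation as Ro
def rem(target,yaw=None):
    "remaining shift in tool axes (cm) and twist (rad) for tool-y world angle yaw (deg)"
    o=arm.observe();q=o['tool_rot'];R=Ro.from_quat([q[1],q[2],q[3],q[0]]).as_matrix()
    a=np.degrees(np.arctan2(R[1,1],R[0,1]));tw=0
    if yaw is not None:
        tw=-np.radians((yaw-a+180)%360-180);R=R@Ro.from_euler('z',tw).as_matrix()
    print('t %.2f'%o['t'],'pos',np.round(o['ee_pos'],4),'yaw %.2f'%a,'q6 %.2f'%o['joint_positions'][5],'| after twist %.3f:'%tw,np.round(R.T@(np.array(target)-o['ee_pos'])*100,2),'F',np.round(o['wrist_force'],1),'open %.4f'%o['opening'],'grip %.1f'%o['finger_force'])
E
python3 -c "
from h import *
rem([.4598,.2522,.222],102.7)"
```

```text
t 0.20 pos [0.2301 0.4994 0.2221] yaw 65.26 q6 -0.07 | after twist -0.653: [-1.697e+01 -2.916e+01  2.000e-02] F [ 0.1  0.2 -0.5] open 0.0940 grip 0.0
```

Call:
{"api": "servo_tool", "payload": {
  "targets": "0 0 0 -0.131; 0 0 0 -0.131; 0 0 0 -0.131; 0 0 0 -0.13; 0 0 0 -0.13",
  "claw": 6.2
}}

```text
t: 0.7
ee_pos: [0.2301, 0.4994, 0.2223]
tool_rot: [-0.0, -0.113, 0.994, -0.0]
wrist_force: [-0.8, 0.0, -0.1]
opening: 0.0622
finger_force: 0.0
```

Call:
{"api": "servo_tool", "payload": {
  "targets": "-2.12 -3.645 0 0; -2.12 -3.645 0 0; -2.12 -3.645 0 0; -2.12 -3.645 0 0; -2.12 -3.645 0 0; -2.12 -3.645 0 0; -2.12 -3.645 0 0; -2.12 -3.645 0 0"
}}

```text
t: 1.5
ee_pos: [0.4605, 0.2507, 0.2225]
tool_rot: [-0.0, -0.11, 0.994, 0.0]
wrist_force: [-0.2, 1.0, 0.6]
opening: 0.0618
finger_force: 0.0
```

```bash
python3 -c "
from h import *
cam('scene');rem([.4598,.2522,.135],102.7)"
```

```text
t 1.55 pos [0.4637 0.2471 0.2223] yaw 102.52 q6 -1.37 | after twist -0.003: [0.27 0.59 8.73] F [ 2.1 -3.5 -0.9] open 0.0620 grip 0.0
```

Call:
{"api": "servo_tool", "payload": {
  "targets": "0 0 0 0; 0 0 0 0; 0 0 0 0"
}}

```text
t: 1.85
ee_pos: [0.4589, 0.2531, 0.2224]
tool_rot: [-0.0, -0.111, 0.994, 0.0]
wrist_force: [0.4, 0.0, -0.6]
opening: 0.0624
finger_force: 0.0
```

```bash
python3 -c "
from h import *
rem([.4598,.2522,.135],102.7)"
```

```text
t 1.85 pos [0.4589 0.2531 0.2224] yaw 102.75 q6 -1.36 | after twist 0.001: [-0.07 -0.11  8.74] F [ 0.4  0.  -0.6] open 0.0624 grip 0.0
```

Call:
{"api": "servo_tool", "payload": {
  "targets": "-0.07 -0.1 2.2 0; 0 0 2.2 0; 0 0 2.2 0; 0 0 2.1 0; 0 0 0 0; 0 0 0 0"
}}

```text
t: 2.45
ee_pos: [0.4603, 0.2521, 0.1361]
tool_rot: [0.0, -0.111, 0.994, 0.0]
wrist_force: [-0.5, 0.1, -0.0]
opening: 0.0618
finger_force: 0.0
```

Call:
{"api": "servo_tool", "payload": {
  "targets": "0 0 0 0; 0 0 0 0; 0 0 0 0; 0 0 0 0; 0 0 0 0",
  "claw": 3.5,
  "force": 20
}}

```text
t: 2.95
ee_pos: [0.4609, 0.2518, 0.1362]
tool_rot: [0.001, -0.11, 0.994, 0.0]
wrist_force: [-0.9, 2.1, 6.0]
opening: 0.0438
finger_force: 20.0
```

Call:
{"api": "servo_tool", "payload": {
  "targets": "0 0 -2.5 0; 0 0 -2.5 0; 0 0 0 0; -2.9 0 0 0; -2.9 0 0 0; 0 0 0 0; 0 0 1.5 0; 0 0 1.4 0"
}}

```text
t: 3.75
ee_pos: [0.5164, 0.2638, 0.1544]
tool_rot: [-0.001, -0.11, 0.994, -0.0]
wrist_force: [-0.4, -0.0, -3.2]
opening: 0.0438
finger_force: 20.0
```

Run:
```python
from h import *
cam('scene','s1');cam('top','t1');rem([.4598,.2522,.157],102.7)
s=cv2.imread('pics/s1.png');t=cv2.imread('pics/t1.png')
cv2.imwrite('pics/crop2.png',np.hstack([cv2.resize(s[100:220,160:280],(400,400)),cv2.resize(t[150:270,130:250],(400,400))]))
```

```text
t 3.85 pos [0.5157 0.2635 0.1534] yaw 102.68 q6 -1.38 | after twist -0.000: [ 5.7   0.12 -0.34] F [-0.   0.1 -2.9] open 0.0438 grip 20.0
```

View pics/crop2.png

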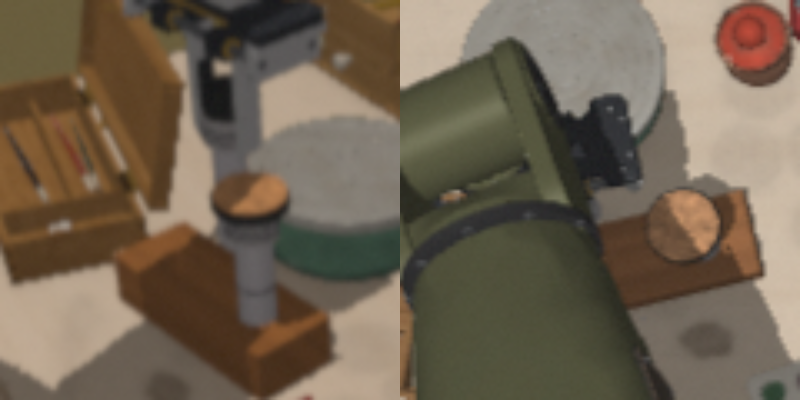

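Call:
{"api": "servo_tool", "payload": {
  "targets": "1.1 0 0 0; 1.1 0 0 0; 1.2 0 0 0; 1 0 0.2 0; 1 0 0.3 0; 1 0 0.4 0; 0 0 0 0",
  "force": 15
}}

```text
t: 4.55
ee_pos: [0.4537, 0.2499, 0.1473]
tool_rot: [-0.0, -0.111, 0.994, -0.0]
wrist_force: [0.8, 0.3, -2.6]
opening: 0.0435
finger_force: 15.0
```

Run:
```python
from h import *
cam('scene','s2');rem([.4598,.2522,.1447],102.7)
s=cv2.imread('pics/s2.png')
cv2.imwrite('pics/crop3.png',cv2.resize(s[100:220,150:290],(700,600)))
```

```text
t 4.60 pos [0.4544 0.2501 0.1476] yaw 102.69 q6 -1.36 | after twist -0.000: [-0.57  0.09  0.29] F [ 0.9 -0.5 -3.2] open 0.0438 grip 15.0
```

View pics/crop3.png

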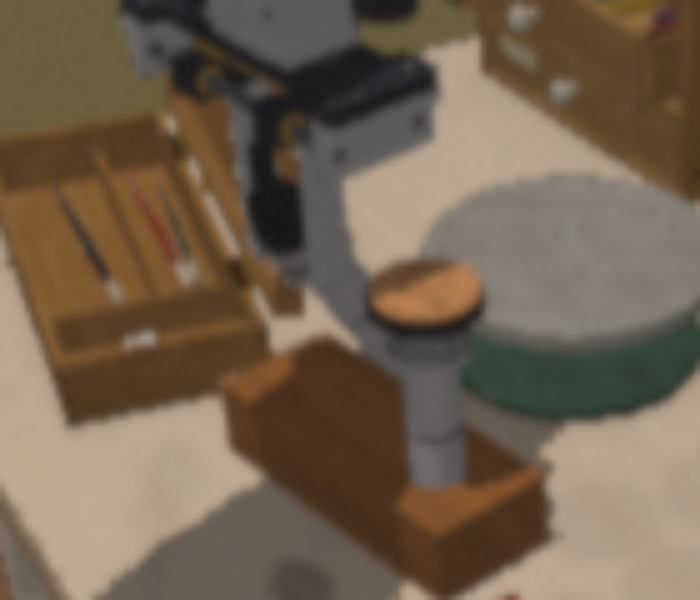

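The chuck has pivoted: its stem now leans behind the cork chuck and the force has relaxed. I'll grip firmly, lift it and carry it.

Call:
{"api": "servo_tool", "payload": {
  "targets": "0 0 0 0; 0 0 0 0; 0 0 -1.5 0; 0 0 -3.5 0; 0 0 -4 0; 0 0 -4 0; 0 0 -3 0; 0 0 -1.3 0",
  "force": 50
}}

```text
t: 5.4
ee_pos: [0.4552, 0.2503, 0.3232]
tool_rot: [0.002, -0.11, 0.994, 0.001]
wrist_force: [-0.6, -0.0, -4.5]
opening: 0.0434
finger_force: 50.0
```

Run:
```python
from h import *
w=np.array([-.524,-.0774,.848]);O=np.array([.5534,-.170,.1125])
g=O+.165*w;g[2]-=.002;print(g)
rem([g[0],g[1],.32],98.4)
```

```text
[ 0.46694  -0.182771  0.25042 ]
t 5.40 pos [0.4552 0.2503 0.3232] yaw 102.67 q6 -1.36 | after twist 0.075: [  5.17 -43.01   0.26] F [-0.6 -0.  -4.5] open 0.0434 grip 50.0
```

Call:
{"api": "servo_tool", "payload": {
  "targets": "0 0 0 0.075; 0.3 -2 0 0; 0.5 -3.8 0 0; 0.5 -4.4 0 0; 0.5 -4.4 0 0; 0.5 -4.4 0 0; 0.5 -4.4 0 0; 0.5 -4.4 0 0"
}}

```text
t: 6.2
ee_pos: [0.4621, -0.0316, 0.3194]
tool_rot: [-0.001, -0.073, 0.997, 0.0]
wrist_force: [1.0, 0.2, -3.4]
opening: 0.043
finger_force: 50.0
```

Call:
{"api": "servo_tool", "payload": {
  "targets": "0.5 -4.4 0 0; 0.5 -4.4 0 0; 0.5 -3.4 0 0; 0.4 -2 0 0; 0.4 -1 0 0; 0 0 0 0; 0 0 0 0; 0 0 0 0"
}}

```text
t: 7.0
ee_pos: [0.4621, -0.1825, 0.3204]
tool_rot: [0.0, -0.074, 0.997, 0.0]
wrist_force: [0.2, -0.2, -2.3]
opening: 0.0434
finger_force: 50.0
```

Run:
```python
from h import *
cam('scene','s3');cam('top','t3');rem([.46694,-.182771,.25042],98.4)
s=cv2.imread('pics/s3.png');t=cv2.imread('pics/t3.png')
cv2.imwrite('pics/crop4.png',np.hstack([cv2.resize(s[130:280,260:400],(420,450)),cv2.resize(t[140:290,270:390],(360,450))]))
```

```text
t 7.10 pos [ 0.4621 -0.1826  0.3205] yaw 98.45 q6 -2.17 | after twist 0.001: [-0.48 -0.08  7.01] F [ 0.4 -0.1 -3.4] open 0.0430 grip 50.0
```

View pics/crop4.png

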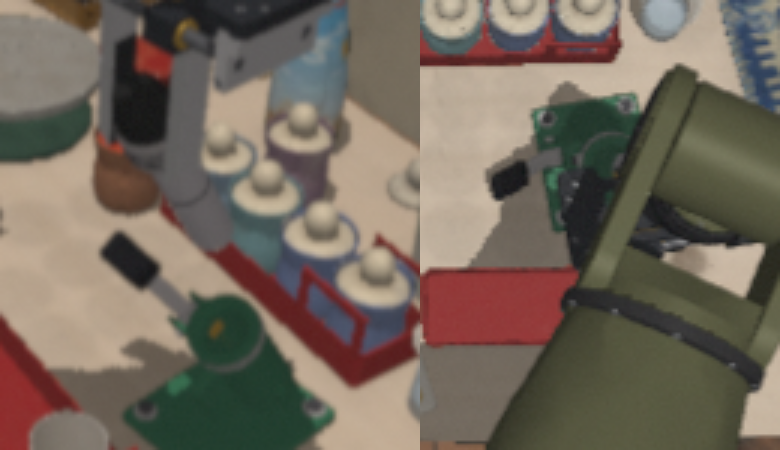

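Run:
```python
from h import *
c=cam('scene');o=arm.observe();im=cv2.resize(c['frame'][180:225,290:350,::-1],(800,600),interpolation=cv2.INTER_CUBIC)
k=800/60
for th,col in ((28,(0,0,255)),(32,(0,255,0)),(36,(255,0,0))):
    r=np.radians(th);h=np.array([-.989,-.146,0]);w=h*np.sin(r)+np.array([0,0,np.cos(r)])
    e=np.array([-.146,.989,0]);n=np.cross(e,w)
    G=o['ee_pos']+[0,0,.002];F=G-.126*w
    for z in (0,.065):
        pts=[F+z*w+.015*(np.cos(a)*e+np.sin(a)*n) for a in np.linspace(0,2*np.pi,25)]
        P=np.array([(proj(c,p)-[290,180]+.5)*k for p in pts]);print(th,z,proj(c,F+z*w))
        cv2.polylines(im,[P.astype(np.int32)],True,col,1)
cv2.imwrite('pics/crop5.png',im)
```

```text
28 0 [327.52981904 209.70950231]
28 0.065 [318.47972008 192.39706411]
32 0 [330.45258816 206.40066931]
32 0.065 [319.99920877 190.69747451]
36 0 [333.27643438 202.96076771]
36 0.065 [321.46583299 188.92316692]
```

View pics/crop5.png

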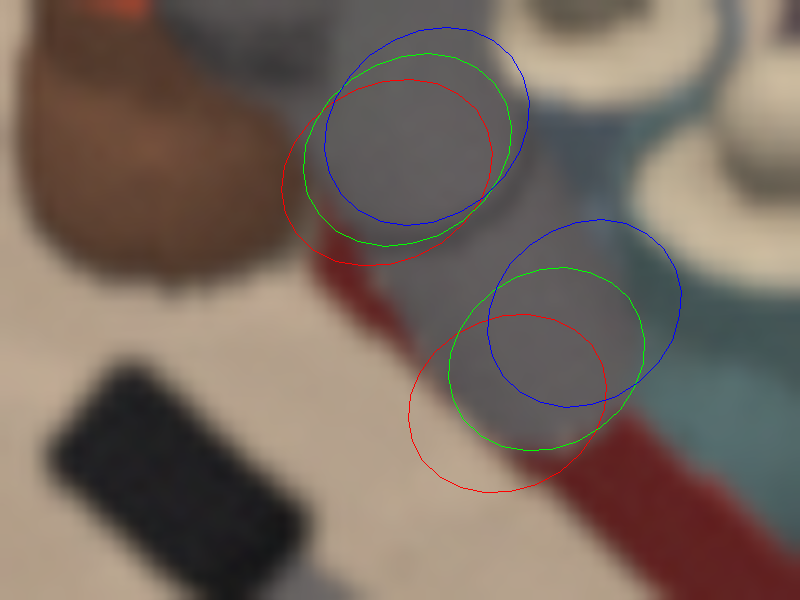

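The overlay shows the foot, at about crop (545,360), lying on the 32° circle, so the tilt is right. Next I'll check the rim numerically.

Run:
```python
from h import *
s=cam('scene');t=dict(arm.camera('top'))
S0=cv2.imread('pics/scene0.png')[:,:,::-1].astype(int);T0=cv2.imread('pics/top0.png')[:,:,::-1].astype(int)
h=np.array([-.989,-.146,0]);e=np.array([-.146,.989,0]);w=h*np.sin(np.radians(32))+[0,0,np.cos(np.radians(32))];n=np.cross(e,w)
def ext(c,O,r):
    P=np.array([proj(c,O+r*(np.cos(a)*e+np.sin(a)*n)) for a in np.linspace(0,6.283,73)]);return np.round(np.r_[P.min(0),P.max(0)],1)
for O in ([.5534,-.170,.1105],[.5534,-.170,.114],[.552,-.170,.114]):
    O=np.array(O);print(O,'scene',ext(s,O,.0275),'top',ext(t,O,.0275),'bore s',ext(s,O,.0158),'t',ext(t,O,.0158))
print('hand scene',[290+133/4-.4,200+110/4-.4,290+230/4-.4,200+212/4-.4],'top',[285+197/5-.4,165+95/5-.4,285+288/5-.4,165+185/5-.4])
# bore (dark green) blobs
for im,x0,y0,x1,y1 in ((S0,322,225,352,256),(T0,320,182,346,206)):
    p=im[y0:y1,x0:x1];print(p[...,1])
```

```text
[ 0.5534 -0.17    0.1105] scene [322.4 227.9 347.1 251.7] top [323.5 183.2 342.7 201.5] bore s [327.6 232.9 341.7 246.5] t [327.6 187.1 338.6 197.6]
[ 0.5534 -0.17    0.114 ] scene [322.5 226.7 347.3 250.5] top [323.6 182.9 342.9 201.3] bore s [327.7 231.7 341.9 245.4] t [327.7 186.9 338.8 197.4]
[ 0.552 -0.17   0.114] scene [322.  226.9 346.8 250.8] top [323.6 183.4 342.9 201.7] bore s [327.2 231.9 341.4 245.6] t [327.7 187.4 338.8 197.9]
hand scene [322.85, 227.1, 347.1, 252.6] top [324.0, 183.6, 342.20000000000005, 201.6]
[[151 149 150 152 153 154 154 155 155 155 154 151 152 152 153 152 142 114
   77  45  36  33  31  35  31  34  33  32  33  33]
 [148 142 141 147 150 153 155 154 156 154 152 152 151 149 150 152 152 141
  114  80  59  43  30  33  33  30  32  27  32  30]
 [141 125 123 133 142 149 153 152 153 151 145 141 139 138 139 140 144 147
  139 118 101  71  42  33  32  30  32  32  31  31]
 [136 114 105 114 125 136 144 142 141 135 126 122 118 117 117 119 123 130
  137 139 133 110  72  41  31  32  32  31  31  31]
 [139 115  97  98 107 117 127 123 121 115 110 108 105 104 105 104 107
[... 5223 characters left out ...]
92  93  98
  100 100 103 106 110 110 112 111]
 [112 111 112 107  90  68  85 100 102  99  96  95  96  96  97  96  97 101
  103 101 106 108 110 110 110 112]
 [112 113 113 111 107 104 102 102  97 100 100 100  98  98  98  98 101  99
  103 107 111 110 109 110 110 109]
 [113 114 113 112 110 111 111 109  99  84  99 100  98  99  99  99 100 108
  109 110 110 111 111 109 111 110]
 [110 110 110 109 110 111 112 112  98  64  67  82  97  97  95  99 108 110
  112 112 111 112 110 110 112 112]
 [109 111 109 108 110 110 109 112 108  87  58  75  98 100 100 103 110 110
  113 112 112 112 111 122 135 131]
 [110 110 110 111 110 110 111 110 110 105  93  84 101 103 103 103 111 112
  113 112 110 110 116 117 121 130]]
```

Run:
```python
from h import *
w=np.array([-.524,-.0774,.848]);O=np.array([.552,-.170,.1125])
g=O+.138*w-[0,0,.002];print(g);rem(g,98.4)
```

```text
[ 0.479688  -0.1806812  0.227524 ]
t 7.25 pos [ 0.462  -0.183   0.3205] yaw 98.42 q6 -2.17 | after twist 0.000: [-1.78 -0.02  9.3 ] F [-0.8 -0.9 -3.6] open 0.0432 grip 50.0
```

Call:
{"api": "servo_tool", "payload": {
  "targets": "0 0 1.8 0; 0 0 2.7 0; -0.5 0 2.4 0; -0.7 0 1.4 0; -0.58 0 1 0; 0 0 0 0; 0 0 0 0; 0 0 0 0"
}}

```text
t: 8.05
ee_pos: [0.4798, -0.1811, 0.2285]
tool_rot: [0.001, -0.073, 0.997, -0.0]
wrist_force: [-0.7, 0.8, -3.9]
opening: 0.0431
finger_force: 50.0
```

Run:
```python
from h import *
w=np.array([-.524,-.0774,.848]);O=np.array([.552,-.170,.1125])
c=cam('scene','s4');o=arm.observe()
rem(O+.138*w-[0,0,.002],98.4)
im=cv2.resize(c['frame'][190:265,280:380,::-1],(800,600),interpolation=cv2.INTER_CUBIC);k=8
e=np.array([-.146,.989,0]);n=np.cross(e,w);G=o['ee_pos']+[0,0,.002];F=G-.126*w
for C,r,col in ((F,.015,(0,255,0)),(O,.0158,(0,0,255)),(O,.0275,(0,0,255))):
    P=np.array([(proj(c,C+r*(np.cos(a)*e+np.sin(a)*n))-[280,190]+.5)*k for a in np.linspace(0,6.28,40)])
    cv2.polylines(im,[P.astype(np.int32)],True,col,1)
cv2.imwrite('pics/crop6.png',im)
```

```text
t 8.10 pos [ 0.4797 -0.181   0.2283] yaw 98.37 q6 -2.15 | after twist -0.000: [-0.01  0.04  0.08] F [-0.6 -1.3 -2.4] open 0.0430 grip 50.0
```

View pics/crop6.png

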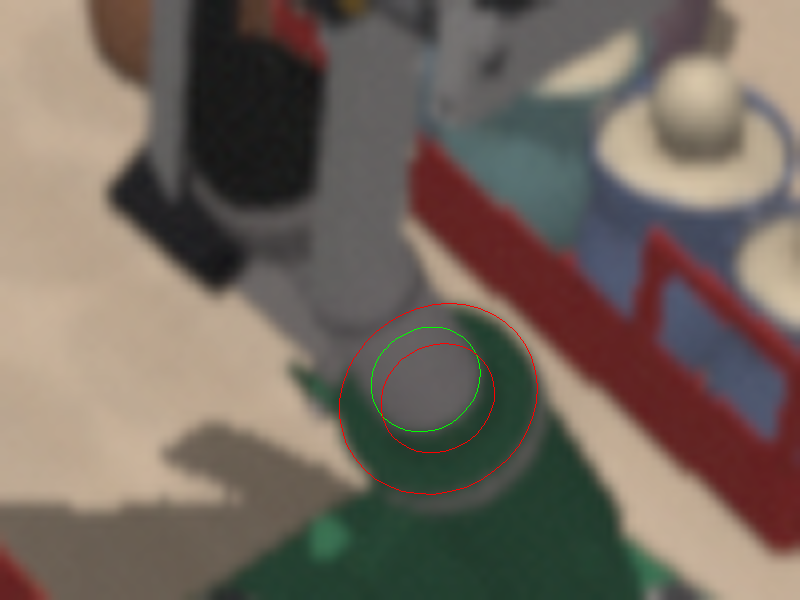

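The foot, at about (425,380), sits on its predicted circle just above the mouth, so it is aligned. I'll insert in small steps.

Call:
{"api": "servo_tool", "payload": {
  "targets": "-0.27 0 0.42 0; -0.27 0 0.42 0; -0.27 0 0.42 0; -0.27 0 0.42 0; 0 0 0 0; 0 0 0 0"
}}

```text
t: 8.7
ee_pos: [0.4902, -0.1793, 0.2105]
tool_rot: [-0.0, -0.073, 0.997, 0.0]
wrist_force: [-0.2, 1.3, -2.9]
opening: 0.0425
finger_force: 50.0
```

Call:
{"api": "servo_tool", "payload": {
  "targets": "-0.27 0 0.42 0; -0.27 0 0.42 0; 0 0 0 0; 0 0 0 0"
}}

```text
t: 9.1
ee_pos: [0.4956, -0.1788, 0.2018]
tool_rot: [-0.0, -0.073, 0.997, -0.0]
wrist_force: [2.7, -3.9, -7.9]
opening: 0.0428
finger_force: 50.0
```

Call:
{"api": "servo_tool", "payload": {
  "targets": "-0.27 0 0.42 0; -0.27 0 0.42 0; 0 0 0 0; 0 0 0 0"
}}

```text
t: 9.5
ee_pos: [0.501, -0.1779, 0.1934]
tool_rot: [-0.0, -0.073, 0.997, -0.0]
wrist_force: [1.7, -5.4, -8.3]
opening: 0.0428
finger_force: 50.0
```

Call:
{"api": "servo_tool", "payload": {
  "targets": "-0.26 -0.05 0.42 0; -0.26 0 0.42 0; -0.26 0 0.42 0; -0.26 0 0.42 0; 0 0 0 0; 0 0 0 0"
}}

```text
t: 10.1
ee_pos: [0.5102, -0.1766, 0.1768]
tool_rot: [-0.002, -0.073, 0.997, 0.0]
wrist_force: [-9.8, -3.6, 0.6]
opening: 0.0436
finger_force: 50.0
```

```bash
cat >> h.py <<'E'
w=np.array([-.524,-.0774,.848]);O=np.array([.552,-.170,.1125])
def ins():
    o=arm.observe();d=o['ee_pos']+[0,0,.002]-O;n=np.array([.84,.124,.53])
    print('inserted mm %.1f'%(126-1000*d@w),'offn %.1f offy %.1f'%(1000*d@n,1000*d@np.array([-.146,.989,0])),'F',np.round(o['wrist_force'],1),'tau',np.round(o['ft_torque'],2))
E
python3 -c "
from h import *
ins()"
```

```text
inserted mm 47.4 offn -0.7 offy -0.5 F [-9.8 -3.6  0.6] tau [-0.67  1.98 -0.08]
```

Call:
{"api": "servo_tool", "payload": {
  "targets": "-0.13 -0.03 0.39 0; -0.21 0 0.34 0; -0.21 0 0.34 0; 0 0 0 0; 0 0 0 0"
}}

```text
t: 10.6
ee_pos: [0.5152, -0.1761, 0.1663]
tool_rot: [-0.002, -0.073, 0.997, 0.001]
wrist_force: [-16.3, -2.3, 5.8]
opening: 0.0432
finger_force: 50.0
```

Run:
```python
from h import *
ins()
c=cam('scene','s5')
cv2.imwrite('pics/crop7.png',cv2.resize(c['frame'][200:260,295:375,::-1],(800,600),interpolation=cv2.INTER_CUBIC))
o=arm.observe();G=o['ee_pos']+[0,0,.002]
print('pix: rim O',(proj(c,O)-[295,200]+.5)*10,'rim axis +10mm',(proj(c,O+.01*w)-[295,200]+.5)*10,'G',(proj(c,G)-[295,200]+.5)*10)
```

```text
inserted mm 59.0 offn -2.1 offy -0.6 F [-16.3  -2.3   5.8] tau [-0.36  2.92 -0.02]
pix: rim O [396.7343106  397.20663613] rim axis +10mm [383.2138161  379.38550772] G [296.62312175 280.63253239]
```

View pics/crop7.png

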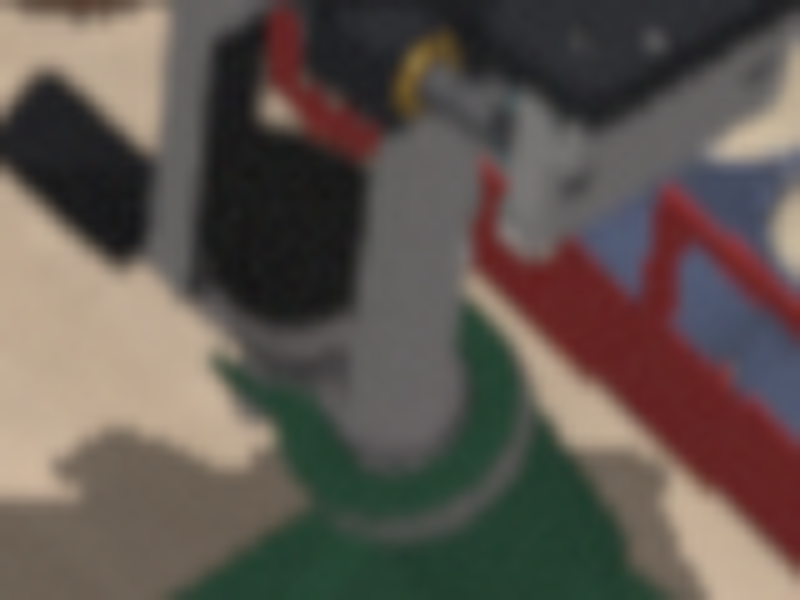

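The gripper hides the ring, so I'll relieve the side load, let go a little short, back off and measure the ring.

Call:
{"api": "servo_tool", "payload": {
  "targets": "0.08 0.02 0.05 0; 0 0 0 0; 0 0 0 0"
}}

```text
t: 10.95
ee_pos: [0.515, -0.176, 0.1661]
tool_rot: [-0.001, -0.073, 0.997, 0.0]
wrist_force: [-12.1, -1.5, 5.5]
opening: 0.0431
finger_force: 50.0
```

Call:
{"api": "servo_tool", "payload": {
  "targets": "0 0 0 0; 0 0 0 0; 0 0 0 0; 0 0 0 0",
  "claw": 6.4,
  "force": 30
}}

```text
t: 11.35
ee_pos: [0.5161, -0.1759, 0.1659]
tool_rot: [0.0, -0.073, 0.997, 0.0]
wrist_force: [0.7, 0.0, -0.7]
opening: 0.0641
finger_force: 0.0
```

```bash
python3 -c "
from h import *
ins()"
```

```text
inserted mm 59.7 offn -1.5 offy -0.6 F [ 0.7  0.  -0.7] tau [ 0.09 -0.03  0.  ]
```

Call:
{"api": "servo_tool", "payload": {
  "targets": "0 0 -1.5 0; 0 0 -3.5 0; 0 0 -4 0; 0 2 -3 0; 0 4 0 0; 0 4.5 0 0; 0 4 0 0; 0 0 0 0"
}}

```text
t: 12.15
ee_pos: [0.4943, -0.0292, 0.2863]
tool_rot: [0.0, -0.075, 0.997, 0.0]
wrist_force: [-0.2, -1.0, 0.2]
opening: 0.0643
finger_force: 0.0
```

Run:
```python
from h import *
ins()
c=cam('scene','s6');d=cam('top','t6')
a=cv2.resize(c['frame'][195:265,290:360,::-1],(400,400),interpolation=cv2.INTER_CUBIC)
b=cv2.resize(d['frame'][170:220,300:350,::-1],(400,400),interpolation=cv2.INTER_CUBIC)
cv2.imwrite('pics/crop8.png',np.hstack([a,b]))
```

```text
inserted mm -42.4 offn 62.2 offy 147.7 F [-0.2 -1.   0.2] tau [ 0.06 -0.02  0.06]
```

View pics/crop8.png

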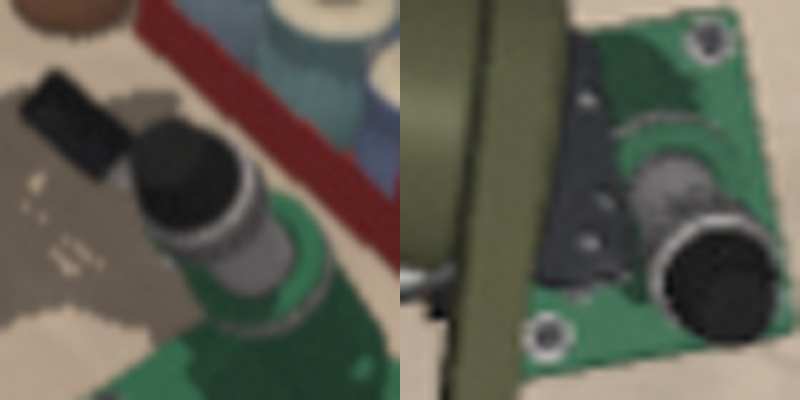

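The crop shows the chuck seated at the right lean, with the head at (187,175) in the scene half and (720,280) in the top half. No ring stands clear above the rim at (265,290), so I'll read the brightness along the stem.

Run:
```python
from h import *
I=cv2.imread('pics/s6.png')[:,:,::-1].astype(np.float32);T=cv2.imread('pics/t6.png')[:,:,::-1].astype(np.float32)
s=cam('scene');t=cam('top')
def prof(c,im,C,phi):
    cam0,_=ray(c,(0,0));v=cam0-C;v-=w*(v@w);v/=np.linalg.norm(v);u=np.cross(w,v)
    d=np.cos(phi)*v+np.sin(phi)*u;out=[]
    for z in np.arange(-8,66,2):
        p=proj(c,C+z/1000*w+(.015 if z<47 else .015)*d)
        out.append(cv2.getRectSubPix(im,(1,1),(float(p[0]),float(p[1])))[0,0])
    return np.array(out)
for nm,c,im in (('scene',s,I),('top',t,T)):
  print(nm)
  P=[prof(c,im,O,f) for f in (-.5,-.25,0,.25,.5)]
  for i,z in enumerate(np.arange(-8,66,2)): print(z,' '.join('%3d/%3d'%(p[i][0],p[i][1]) for p in P))
def blob(c,im,x0,y0,x1,y1):
    m=(im[y0:y1,x0:x1].max(2)<62).astype(np.uint8);n,l,st,ce=cv2.connectedComponentsWithStats(m);k=1+np.argmax(st[1:,4]);return ce[k]+[x0,y0],st[k]
a=blob(s,I,312,213,335,238);b=blob(t,T,331,190,350,216);print(a,b);X,e=tri(s,a[0],t,b[0]);print(X,e,'along w',(X-O)@w,'resid',X-O-w*((X-O)@w))
```

```text
scene
-8  41/ 59  42/ 68  54/ 95  56/ 98  53/ 96
-6  48/ 61  45/ 64  55/ 88  57/ 93  54/ 91
-4  56/ 64  51/ 62  58/ 81  61/ 87  58/ 85
-2  65/ 68  61/ 66  64/ 77  66/ 83  64/ 80
0  73/ 74  70/ 72  72/ 77  73/ 80  70/ 78
2  81/ 79  79/ 78  80/ 80  80/ 82  78/ 79
4  87/ 84  86/ 83  86/ 84  86/ 85  84/ 83
6  89/ 86  90/ 86  91/ 88  90/ 87  90/ 88
8  91/ 87  92/ 88  94/ 91  93/ 89  95/ 92
10  93/ 89  94/ 89  95/ 91  94/ 90  98/ 94
12  93/ 89  95/ 90  95/ 92  95/ 91  99/ 95
14  93/ 90  95/ 91  95/ 92  95/ 91  99/ 95
16  93/ 90  95/ 91  95/ 92  96/ 92  98/ 95
18  93/ 90  95/ 91  95/ 92  95/ 91  97/ 93
20  93/ 90  95/ 91  95/ 92  95/ 91  96/ 92
22  93/ 90  95/ 91  95/ 92  95/ 91  96/ 92
24  93/ 89  94/ 91  95/ 92  95/ 91  95/ 91
26  92/ 89  94/ 90  95/ 91  95/ 91  95/ 91
28  91/ 88  94/ 90  95/ 91  95/ 91  94/ 90
30  89/ 86  92/ 89  94/ 90  93/ 89  93/ 88
32  87/ 83  90/ 86  91/ 87  91/ 87  91/ 87
34  82/ 79  85/ 82  88/ 84  88/ 84  87/ 84
36  77/ 75  80/ 77  84/ 80  83/ 79  83/ 80
38  73/ 71  74/ 71  79/ 75  77/ 74  78/ 74
40  72/ 69  69/ 66  74/ 71  72/ 69  73/ 69
42  71/ 68  68/ 64  72/ 
[... 1683 characters left out ...]
 84  92/ 89
48  91/ 88  87/ 85  82/ 81  84/ 81  91/ 89
50  89/ 86  82/ 81  76/ 75  81/ 79  91/ 89
52  85/ 82  78/ 76  73/ 72  78/ 77  92/ 89
54  81/ 79  75/ 73  70/ 70  79/ 78  89/ 86
56  79/ 76  74/ 73  67/ 67  80/ 78  86/ 84
58  80/ 78  76/ 74  64/ 64  81/ 79  85/ 82
60  82/ 80  79/ 77  72/ 72  83/ 81  87/ 84
62  84/ 82  82/ 80  82/ 81  89/ 87  93/ 90
64  87/ 86  93/ 91  91/ 89  98/ 96 101/ 98
(array([321.19322034, 225.28135593]), array([  0,   3,  20,  20, 295], dtype=int32)) (array([339.83647799, 205.44654088]), array([  2,   9,  14,  14, 159], dtype=int32))
[ 0.50511409 -0.17763071  0.18022568] 0.0006626803834346384 along w 0.08259021393496443 resid [-0.00360864 -0.00123822 -0.00231082]
```

Run:
```python
from h import *
cs={'scene':cam('scene'),'top':cam('top')}
for nm,f0,f1 in (('scene','scene0','s6'),('top','top0','t6')):
    c=cs[nm];A=cv2.imread(f'pics/{f0}.png')[:,:,::-1].astype(np.float32);B=cv2.imread(f'pics/{f1}.png')[:,:,::-1].astype(np.float32)
    p0=proj(c,O);d=proj(c,O+.05*w)-p0;d/=np.linalg.norm(d)
    cam0,_=ray(c,(0,0));v=cam0-O;v-=w*(v@w);v/=np.linalg.norm(v);print(nm,'v',v.round(2))
    q=lambda s,r:round(float((proj(c,O+s/1000*w+r/1000*v)-p0)@d),2)
    print('rim outer near %s inner near(15.8) %s (19.8) %s; far inner %s %s outer %s'%(q(0,27.5),q(0,15.8),q(0,19.8),q(0,-15.8),q(0,-19.8),q(0,-27.5)))
    for D in (60,65,70): print('D',D,'ring',q(65-D,15),'collar bot near',q(112-D,22),'collar top near',q(138-D,22),'headbase near',q(138-D,21),'head top near',q(166-D,13.5),'far',q(166-D,-13.5),'collar top far',q(138-D,-22))
    sm=lambda im,k:cv2.getRectSubPix(im,(1,1),tuple(float(x) for x in p0+k*d))[0,0].astype(int)
    for k in np.arange(-16,32,1.): print(k,'before',sm(A,k),'after',sm(B,k))
```

```text
scene v [-0.07 -0.99 -0.13]
rim outer near -11.63 inner near(15.8) -6.63 (19.8) -8.33; far inner 6.5 8.12 outer 11.22
D 60 ring -5.2 collar bot near 2.55 collar top near 8.91 headbase near 9.36 head top near 19.99 far 31.89 collar top far 28.0
D 65 ring -6.29 collar bot near 1.36 collar top near 7.66 headbase near 8.11 head top near 18.66 far 30.52 collar top far 26.7
D 70 ring -7.38 collar bot near 0.18 collar top near 6.42 headbase near 6.87 head top near 17.34 far 29.17 collar top far 25.41
-16.0 before [33 57 43] after [34 59 45]
-15.0 before [40 60 48] after [41 62 49]
-14.0 before [59 68 61] after [61 70 62]
-13.0 before [73 77 72] after [75 79 73]
-12.0 before [70 83 74] after [71 85 74]
-11.0 before [56 90 69] after [58 92 71]
-10.0 before [ 53 100  73] after [ 54 102  74]
-9.0 before [ 53 103  75] after [ 54 103  75]
-8.0 before [49 96 69] after [54 95 71]
-7.0 before [42 80 58] after [60 79 67]
-6.0 before [37 63 48] after [78 79 77]
-5.0 before [31 57 43] after [91 88 87]
-4.0 before [32 56 42] after [95 91 91]
-3.0 before [32 56 43] after [95 92 92]
-2.0 before [32 56 42]
[... 3233 characters left out ...]
86 119  99] after [37 36 37]
17.0 before [109 129 115] after [35 35 35]
18.0 before [123 137 127] after [35 35 35]
19.0 before [112 129 118] after [36 36 35]
20.0 before [ 92 120 103] after [36 36 35]
21.0 before [ 70 106  85] after [36 36 36]
22.0 before [ 85 102  84] after [68 67 60]
23.0 before [143 136 119] after [147 137 120]
24.0 before [169 155 137] after [177 162 144]
25.0 before [178 163 145] after [187 170 152]
26.0 before [183 166 149] after [191 175 156]
27.0 before [185 169 151] after [194 178 159]
28.0 before [184 168 150] after [194 177 158]
29.0 before [181 167 148] after [190 174 155]
30.0 before [181 166 148] after [189 173 154]
31.0 before [180 166 148] after [188 173 155]
```

Run:
```python
from h import *
c=cam('scene');I=c['frame'].astype(np.float32)
def prof(C,ax,phis,zs):
    cam0,_=ray(c,(0,0));v=cam0-C;v-=ax*(v@ax);v/=np.linalg.norm(v);u=np.cross(ax,v)
    return np.array([[cv2.getRectSubPix(I,(1,1),tuple(map(float,proj(c,C+z/1000*ax+.015*(np.cos(p)*v+np.sin(p)*u)))))[0,0] for p in phis] for z in zs])
ph=np.linspace(-.6,.6,7)
z=np.arange(40,100,2.);P=prof(np.array([.481,.156,.012]),np.array([0,0,1.]),ph,z)
print('flat');[print(int(a),P[i].mean(0).round()) for i,a in enumerate(z)]
```

```text
flat
40 [109.  98.  95.]
42 [106.  99.  99.]
44 [105. 100. 100.]
46 [105. 100. 101.]
48 [105. 100. 101.]
50 [105. 101. 101.]
52 [105. 101. 101.]
54 [105. 101. 101.]
56 [105. 100. 101.]
58 [105. 100. 101.]
60 [104.  99. 100.]
62 [102.  97.  97.]
64 [98. 93. 93.]
66 [92. 88. 88.]
68 [90. 86. 86.]
70 [91. 87. 87.]
72 [95. 90. 91.]
74 [98. 93. 94.]
76 [99. 95. 95.]
78 [99. 95. 96.]
80 [99. 95. 96.]
82 [99. 95. 95.]
84 [99. 94. 95.]
86 [99. 94. 95.]
88 [98. 94. 95.]
90 [99. 95. 95.]
92 [99. 95. 95.]
94 [99. 95. 95.]
96 [99. 95. 95.]
98 [99. 95. 95.]
```

```bash
python3 -c "
from h import *
rem([.5155,-.1760,.1659],98.4)"
```

```text
t 12.50 pos [ 0.4949 -0.0336  0.2857] yaw 98.30 q6 -1.86 | after twist -0.002: [  0.04 -14.39  11.98] F [-0.6 -0.2  0.2] open 0.0641 grip 0.0
```

Call:
{"api": "servo_tool", "payload": {
  "targets": "0 -3 0 0; 0 -4.2 0 0; 0.04 -4.2 0 0; 0 -3 0 0; 0 0 0 0; 0 0 0 0; 0 0 0 0"
}}

```text
t: 13.2
ee_pos: [0.5153, -0.1747, 0.2859]
tool_rot: [-0.0, -0.073, 0.997, 0.0]
wrist_force: [0.4, -0.4, -1.0]
opening: 0.0642
finger_force: 0.0
```

```bash
python3 -c "
from h import *
rem([.5155,-.1760,.1659],98.4)"
```

```text
t 13.20 pos [ 0.5153 -0.1747  0.2859] yaw 98.39 q6 -2.11 | after twist -0.000: [-0.   -0.13 12.  ] F [ 0.4 -0.4 -1. ] open 0.0642 grip 0.0
```

Call:
{"api": "servo_tool", "payload": {
  "targets": "0 -0.13 3 0; 0 0 4 0; 0 0 3.5 0; 0 0 1.5 0; 0 0 0 0; 0 0 0 0"
}}

```text
t: 13.8
ee_pos: [0.516, -0.176, 0.1668]
tool_rot: [0.0, -0.073, 0.997, -0.0]
wrist_force: [0.6, 0.1, -0.0]
opening: 0.0642
finger_force: 0.0
```

Call:
{"api": "servo_tool", "payload": {
  "targets": "0 0 0 0; 0 0 0 0; 0 0 0 0; 0 0 0 0; 0 0 0 0; 0 0 0 0",
  "claw": 3.5,
  "force": 50
}}

```text
t: 14.4
ee_pos: [0.5157, -0.1766, 0.1664]
tool_rot: [0.0, -0.073, 0.997, -0.0]
wrist_force: [-2.6, 0.6, 5.8]
opening: 0.0433
finger_force: 50.0
```

```bash
python3 -c "
from h import *
ins()"
```

```text
inserted mm 59.1 offn -1.7 offy -1.2 F [-2.6  0.6  5.8] tau [0.22 0.3  0.04]
```

Call:
{"api": "servo_tool", "payload": {
  "targets": "0.26 0 -0.43 0; 0.27 0 -0.42 0; 0.26 0 -0.43 0; 0.27 0 -0.42 0; 0 0 0 0; 0 0 0 0; 0 0 0 0"
}}

```text
t: 15.1
ee_pos: [0.505, -0.1782, 0.183]
tool_rot: [-0.0, -0.073, 0.997, -0.0]
wrist_force: [-2.3, -0.2, 2.9]
opening: 0.0436
finger_force: 50.0
```

```bash
python3 -c "
from h import *
ins()"
```

```text
inserted mm 39.2 offn -2.1 offy -1.2 F [-2.3 -0.2  2.9] tau [-0.14  0.33 -0.09]
```

Call:
{"api": "servo_tool", "payload": {
  "targets": "0 0 0 0; 0 0 0 0; 0 0 0 0",
  "claw": 6.4
}}

```text
t: 15.4
ee_pos: [0.5051, -0.1779, 0.1827]
tool_rot: [-0.0, -0.073, 0.997, 0.0]
wrist_force: [0.0, -0.6, -0.2]
opening: 0.0625
finger_force: 0.0
```

```bash
python3 -c "
from h import *
ins()"
```

```text
inserted mm 39.6 offn -2.2 offy -1.0 F [ 0.  -0.6 -0.2] tau [ 0.05  0.02 -0.01]
```

Call:
{"api": "servo_tool", "payload": {
  "targets": "0 0 -1.5 0; 0 0 -3.5 0; 0 0 -4 0; 0 2 -3 0; 0 4 0 0; 0 4.5 0 0; 0 4 0 0; 0 0 0 0"
}}

```text
t: 16.2
ee_pos: [0.4834, -0.0312, 0.3032]
tool_rot: [0.0, -0.075, 0.997, 0.0]
wrist_force: [0.8, -0.7, 0.6]
opening: 0.0642
finger_force: 0.0
```

Run:
```python
from h import *
cs={'scene':cam('scene','s7'),'top':cam('top','t7')}
for nm in cs:
    c=cs[nm];B=c['frame'].astype(np.float32)
    p0=proj(c,O);d=proj(c,O+.05*w)-p0;d/=np.linalg.norm(d);e=np.array([-d[1],d[0]])
    cam0,_=ray(c,(0,0));v=cam0-O;v-=w*(v@w);v/=np.linalg.norm(v)
    q=lambda s,r:round(float((proj(c,O+s/1000*w+r/1000*v)-p0)@d),2)
    for D in (35,40,45): print('D',D,'ring',q(65-D,15),'collar bot near',q(112-D,22),'headbase near',q(138-D,21),'head top far',q(166-D,-13.5))
    for k in np.arange(-9,16,.5): print(k,[int(cv2.getRectSubPix(B,(1,1),tuple(map(float,p0+k*d+j*e)))[0,0,0]) for j in (-3,-2,-1,0,1,2,3)])
```

```text
D 35 ring 0.44 collar bot near 8.66 headbase near 15.81 head top far 38.93
D 40 ring -0.71 collar bot near 7.41 headbase near 14.49 head top far 37.49
D 45 ring -1.85 collar bot near 6.18 headbase near 13.19 head top far 36.07
-9.0 [52, 53, 54, 54, 54, 54, 55]
-8.5 [52, 53, 56, 56, 55, 54, 55]
-8.0 [53, 56, 59, 60, 58, 57, 56]
-7.5 [55, 60, 65, 67, 65, 61, 57]
-7.0 [63, 67, 73, 75, 74, 69, 62]
-6.5 [72, 77, 81, 83, 83, 78, 72]
-6.0 [80, 85, 87, 89, 88, 85, 81]
-5.5 [86, 90, 91, 92, 93, 91, 89]
-5.0 [90, 92, 93, 95, 95, 95, 93]
-4.5 [91, 93, 93, 95, 95, 96, 96]
-4.0 [91, 92, 93, 93, 94, 96, 98]
-3.5 [90, 89, 90, 92, 92, 94, 97]
-3.0 [85, 85, 86, 88, 89, 91, 96]
-2.5 [81, 81, 83, 84, 86, 88, 93]
-2.0 [81, 80, 83, 83, 83, 85, 90]
-1.5 [83, 84, 85, 85, 84, 85, 88]
-1.0 [85, 89, 89, 89, 88, 87, 88]
-0.5 [88, 92, 92, 92, 92, 90, 90]
0.0 [91, 93, 94, 94, 94, 93, 94]
0.5 [92, 94, 94, 95, 95, 95, 97]
1.0 [94, 95, 95, 95, 95, 96, 99]
1.5 [94, 95, 95, 95, 95, 96, 99]
2.0 [94, 94, 95, 95, 95, 96, 98]
2.5 [94, 95, 95, 95, 95, 96, 98]
3.0 [95, 95, 95, 95, 95, 96, 99]
3.5 [95, 95, 95, 96, 94, 95, 9
[... 2164 characters left out ...]
.0 [101, 114, 103, 90, 83, 84, 90]
6.5 [91, 103, 95, 81, 75, 82, 89]
7.0 [93, 94, 85, 71, 73, 82, 87]
7.5 [90, 86, 76, 68, 73, 83, 88]
8.0 [82, 75, 77, 73, 79, 88, 87]
8.5 [75, 74, 86, 87, 95, 97, 87]
9.0 [75, 92, 102, 113, 114, 114, 92]
9.5 [95, 112, 130, 139, 129, 133, 115]
10.0 [117, 127, 158, 124, 130, 132, 133]
10.5 [115, 134, 129, 105, 101, 118, 123]
11.0 [112, 108, 98, 79, 68, 87, 94]
11.5 [99, 78, 69, 52, 42, 56, 63]
12.0 [79, 53, 43, 35, 34, 38, 42]
12.5 [60, 38, 28, 32, 30, 32, 31]
13.0 [44, 28, 28, 29, 30, 29, 30]
13.5 [28, 30, 29, 29, 29, 27, 29]
14.0 [28, 31, 29, 30, 30, 27, 29]
14.5 [30, 29, 29, 30, 30, 29, 31]
15.0 [29, 26, 30, 32, 30, 30, 30]
15.5 [28, 26, 31, 33, 32, 30, 29]
```

Run:
```python
from h import *
cs={'scene':cam('scene'),'top':cam('top')};A={};b={}
before={n:cv2.imread(f'pics/{f}.png')[:,:,::-1] for n,f in (('scene','scene0'),('top','top0'))}
now={n:cv2.imread(f'pics/{f}.png')[:,:,::-1].astype(np.float32) for n,f in (('scene','s7'),('top','t7'))}
ee=np.array([-.146,.989,0]);nn=np.array([.84,.124,.53])
rimr,ringr,J=[],[],[]
for nm in cs:
    c=cs[nm];p0=proj(c,O);d=proj(c,O+.05*w)-p0;d/=np.linalg.norm(d);e=np.array([-d[1],d[0]])
    # bore hull centroid
    x,y=np.round(p0).astype(int);win=before[nm][y-14:y+15,x-14:x+15,1];U=cv2.resize(win,None,fx=8,fy=8,interpolation=cv2.INTER_CUBIC)
    res=[]
    for th in (80,85):
        m=(U<th).astype(np.uint8);yy,xx=np.mgrid[0:232,0:232];m[((xx-116)**2+(yy-116)**2)>(11 if nm=='scene' else 8.5)**2*64]=0
        m=cv2.morphologyEx(m,cv2.MORPH_OPEN,np.ones((9,9)))
        cn=max(cv2.findContours(m,0,2)[0],key=cv2.contourArea);h=cv2.convexHull(cn);el=cv2.fitEllipse(h)
        res.append((np.array(el[0])+.5)/8-.5+[x-14,y-14]);print(nm,th,'ellipse',res[-1].round(2),np.array(el[1]).round(0)/8)
    pr=np.mean([proj(c,O+.0175*(np.cos(a)*ee+np.sin(a)*nn)) for a in np.linspace(0,2*np.pi,48,endpoint=False)],0)
    rimr.append(np.mean(res,0)-pr)
    for k in ((-4,-1,2) if nm=='scene' else (-2,1.5,3)):
        js=np.arange(-14,14,.25);pf=[]
        for j in js:
            v=cv2.getRectSubPix(now[nm],(1,1),tuple(map(float,p0+k*d+j*e)))[0,0];pf.append(v[0]-v[1])
        pf=np.array(pf);print(nm,'k',k,'R-G',pf[::2].astype(int))
    J.append((d,e))
print('rim resid px',np.round(rimr,2),'d,e',np.round(J,2))
G=[]
for nm in cs:
    c=cs[nm];G.append(np.array([(proj(c,O+.001*np.eye(3)[i])-proj(c,O)) for i in range(3)]).T)
M=np.vstack(G);sol=np.linalg.lstsq(M,np.r_[rimr[0],rimr[1]],rcond=None);print('rim shift mm',sol[0],'res',sol[1]);print(M.round(3))
```

```text
scene 80 ellipse [334.51 239.2 ] [13.875 15.625]
scene 85 ellipse [334.45 239.06] [14.5  16.25]
scene k -4 R-G [-14 -15 -15 -16 -20 -22 -25 -26 -27 -27 -26 -24 -22 -18 -12  -8  -3   0
   1   1   2   3   3   4   4   3   3   4   4   4   4   4   3   3   3   2
   1   0  -4  -8 -17 -26 -35 -41 -47 -49 -50 -50 -48 -45 -33 -19  -6   4
  13  18]
scene k -1 R-G [  5   1  -5 -12 -19 -23 -25 -25 -25 -25 -23 -22 -15  -8  -3   0   2   3
   3   3   2   2   3   4   4   4   4   4   3   3   3   3   3   3   3   3
   3   3   3   1  -3  -8 -18 -28 -36 -42 -46 -48 -50 -48 -42 -34 -20  -5
   6  15]
scene k 2 R-G [  7   3  -3  -9 -16 -21 -23 -25 -26 -24 -22 -16 -10  -4   0   2   3   3
   3   3   3   3   3   3   3   3   3   3   3   3   3   4   4   3   4   4
   4   3   2  -1  -7 -15 -23 -32 -38 -42 -45 -47 -48 -45 -40 -27 -12   2
  11  18]
top 80 ellipse [333.22 193.34] [10.5 12.5]
top 85 ellipse [333.22 193.36] [11.    13.125]
top k -2 R-G [ -1 -14 -29 -42 -45 -45 -45 -45 -43 -38 -34 -34 -36 -39 -41 -42 -38 -32
 -24 -13  -4  -1   0   1   2   2   2   2   1   2   2   2   2   2   1   1
   1   0  -1  -1  -1  -1  -2  -1  -1  -1  -1  -1  -1   0   0   0   0   0
  -1   0]
top k 1.5 R-G [ 15  11   4  -7 -26 -43 -44 -45 -44 -42 -41 -40 -40 -41 -41 -38 -35 -25
 -14  -6  -2   1   1   1   2   2   2   1   1   1   1   1   1   1   2   2
   1   1   0   0  -1  -1  -1   0   0   0  -1  -1  -1  -1  -1   0   0   0
   0   0]
top k 3 R-G [ 15  14  13   1 -10 -24 -36 -43 -44 -44 -43 -42 -42 -42 -41 -39 -36 -26
 -14  -6   0   1   2   2   2   2   2   2   2   2   2   2   2   2   2   3
   2   2   1   1   0   0  -1  -1   0   0   0   0   0   0  -1   0   0  -1
  -1   0]
rim resid px [[ 0.28 -0.12]
 [ 0.01  0.6 ]] d,e [[[-0.6  -0.8 ]
  [ 0.8  -0.6 ]]

 [[ 0.49  0.87]
  [-0.87  0.49]]]
rim shift mm [-0.73070714 -0.51823744  0.95871502] res [0.35352814]
[[ 0.369 -0.286  0.044]
 [-0.168 -0.277 -0.338]
 [-0.014 -0.356  0.043]
 [-0.349  0.007 -0.067]]
```

Run:
```python
from h import *
from scipy.optimize import least_squares
cs={'scene':cam('scene'),'top':cam('top')}
O2=O+np.array([-.73,-.52,.96])/1000
def near(c,C):
    cam0,_=ray(c,(0,0));v=cam0-C;v-=w*(v@w);v/=np.linalg.norm(v);return proj(c,C+.015*v)
obs={}
for nm,(k,j) in (('scene',(-2.0,-.25)),('top',(-.05,.1))):
    c=cs[nm];p0=proj(c,O);d=proj(c,O+.05*w)-p0;d/=np.linalg.norm(d);e=np.array([-d[1],d[0]]);obs[nm]=p0+k*d+j*e
f=lambda C:np.concatenate([near(cs[n],C)-obs[n] for n in cs])
r=least_squares(f,O+.02*w);C=r.x;D=C-O2
print('ring',C,'res',r.fun.round(2),'above rim mm',1000*D@w,'n',1000*D@np.array([.84,.124,.53]),'y',1000*D@np.array([-.146,.989,0]))
# scene only, chuck axis assumed on bore axis
for nm in cs:
    c=cs[nm];g=lambda s:(near(c,O2+s*w)-obs[nm])@(proj(c,O+.05*w)-proj(c,O));
    from scipy.optimize import brentq
    print(nm,'alone s mm',1000*brentq(g,-.02,.08))
```

```text
ring [ 0.53743202 -0.17430343  0.13270745] res [-0.46  0.09  0.31 -0.54] above rim mm 23.865777651731978 n -1.8918943194903832 y -1.7214648293794417
scene alone s mm 18.925086935765197
top alone s mm 31.419409761429048
```

Kinematics and the two-view ring measurement agree: the ring is about 24 mm above the rim. I'll regrasp and push 24 mm.

```bash
python3 -c "
from h import *
rem([.5050,-.1781,.1829],98.4)"
```

```text
t 16.50 pos [ 0.4841 -0.0355  0.3027] yaw 98.30 q6 -1.86 | after twist -0.002: [ 1.000e-02 -1.441e+01  1.197e+01] F [ 0.  -0.2 -1.1] open 0.0642 grip 0.0
```

Call:
{"api": "servo_tool", "payload": {
  "targets": "0 -3 0 0; 0 -4.2 0 0; 0.02 -4.2 0 0; 0 -3 0 0; 0 0 0 0; 0 0 0 0; 0 0 0 0"
}}

```text
t: 17.2
ee_pos: [0.5046, -0.1767, 0.3028]
tool_rot: [-0.0, -0.073, 0.997, 0.0]
wrist_force: [-0.6, -0.0, 0.1]
opening: 0.0641
finger_force: 0.0
```

```bash
python3 -c "
from h import *
rem([.5050,-.1781,.1829],98.4)"
```

```text
t 17.20 pos [ 0.5046 -0.1767  0.3028] yaw 98.38 q6 -2.12 | after twist -0.000: [-0.02 -0.14 11.99] F [-0.6 -0.   0.1] open 0.0641 grip 0.0
```

Call:
{"api": "servo_tool", "payload": {
  "targets": "-0.02 -0.13 3 0; 0 0 4 0; 0 0 3.5 0; 0 0 1.5 0; 0 0 0 0; 0 0 0 0"
}}

```text
t: 17.8
ee_pos: [0.5055, -0.1779, 0.1839]
tool_rot: [0.0, -0.073, 0.997, -0.0]
wrist_force: [-0.0, -0.7, 0.8]
opening: 0.0641
finger_force: 0.0
```

Call:
{"api": "servo_tool", "payload": {
  "targets": "0 0 0 0; 0 0 0 0; 0 0 0 0; 0 0 0 0; 0 0 0 0; 0 0 0 0",
  "claw": 3.5,
  "force": 50
}}

```text
t: 18.4
ee_pos: [0.5052, -0.1783, 0.1834]
tool_rot: [0.0, -0.073, 0.997, -0.0]
wrist_force: [-2.5, 2.3, 5.4]
opening: 0.0433
finger_force: 50.0
```

```bash
python3 -c "
from h import *
ins()"
```

```text
inserted mm 39.0 offn -1.7 offy -1.4 F [-2.5  2.3  5.4] tau [0.53 0.49 0.08]
```

Call:
{"api": "servo_tool", "payload": {
  "targets": "-0.26 0 0.43 0; -0.27 0 0.42 0; -0.26 0 0.43 0; -0.27 0 0.42 0; 0 0 0 0; 0 0 0 0; 0 0 0 0"
}}

```text
t: 19.1
ee_pos: [0.5164, -0.1764, 0.1667]
tool_rot: [0.001, -0.073, 0.997, 0.0]
wrist_force: [2.4, 4.5, 6.9]
opening: 0.0436
finger_force: 50.0
```

```bash
python3 -c "
from h import *
ins()"
```

```text
inserted mm 59.2 offn -0.9 offy -1.2 F [2.4 4.5 6.9] tau [ 1.02 -0.35  0.15]
```

Call:
{"api": "servo_tool", "payload": {
  "targets": "-0.1 0 0.17 0; -0.1 0 0.17 0; 0 0 0 0; 0 0 0 0"
}}

```text
t: 19.5
ee_pos: [0.5183, -0.1762, 0.1641]
tool_rot: [0.001, -0.073, 0.997, -0.0]
wrist_force: [-2.2, 5.4, 14.9]
opening: 0.043
finger_force: 50.0
```

```bash
python3 -c "
from h import *
ins()"
```

```text
inserted mm 62.4 offn -0.7 offy -1.2 F [-2.2  5.4 14.9] tau [1.43 0.5  0.2 ]
```

Call:
{"api": "servo_tool", "payload": {
  "targets": "-0.04 0 0.06 0; 0 0 0 0; 0 0 0 0"
}}

```text
t: 19.8
ee_pos: [0.5186, -0.1761, 0.1637]
tool_rot: [0.001, -0.073, 0.997, -0.0]
wrist_force: [-3.4, 6.0, 16.8]
opening: 0.0433
finger_force: 50.0
```

```bash
python3 -c "
from h import *
ins()"
```

```text
inserted mm 62.9 offn -0.6 offy -1.2 F [-3.4  6.  16.8] tau [1.4  0.83 0.22]
```

Call:
{"api": "servo_tool", "payload": {
  "targets": "0 0 0 0; 0 0 0 0; 0 0 0 0",
  "claw": 6.4
}}

```text
t: 20.1
ee_pos: [0.5179, -0.1765, 0.1616]
tool_rot: [-0.0, -0.073, 0.997, 0.0]
wrist_force: [0.2, 0.2, 0.7]
opening: 0.0628
finger_force: 0.0
```

Call:
{"api": "servo_tool", "payload": {
  "targets": "0 0 -1.5 0; 0 0 -3.5 0; 0 0 -4 0; 0 2 -3 0; 0 4 0 0; 0 4.5 0 0; 0 4 0 0; 0 0 0 0",
  "claw": 0.5
}}

```text
t: 20.9
ee_pos: [0.4963, -0.0297, 0.282]
tool_rot: [0.0, -0.075, 0.997, 0.0]
wrist_force: [0.9, -0.5, -0.3]
opening: 0.0058
finger_force: 0.0
```

Run:
```python
from h import *
ins()
c=cam('scene','s8');d=cam('top','t8')
O2=np.array([.5512,-.1705,.1138]);e=np.array([-.146,.989,0])
# pull-out reference: shift of head-base edge and head centroid between s6,s7,s8
for f in ('s6','s7','s8'):
    B=cv2.imread(f'pics/{f}.png')[:,:,::-1].astype(np.float32);p0=proj(c,O);q=proj(c,O+.05*w)-p0;q/=np.linalg.norm(q)
    ks=np.arange(-10,18,.1);v=np.array([cv2.getRectSubPix(B,(1,1),tuple(map(float,p0+k*q)))[0,0,0] for k in ks])
    hb=ks[(ks>3)&(v<70)];hb=hb[hb>6.5][0];cb=ks[(ks>-4)&(v<82)][0];print(f,'collar bot k %.1f head base k %.1f'%(cb,hb),[int(x) for x in v[20:60:5]])
# lever handle centroid -> angle
def blob(im,x0,y0,x1,y1):
    m=(im[y0:y1,x0:x1].max(2)<55).astype(np.uint8);n,l,st,ce=cv2.connectedComponentsWithStats(m);k=1+np.argmax(st[1:,4]);return ce[k]+[x0,y0],st[k,4]
h0=np.array([.53497,-.07493,.114])-O2
print('handle in socket y,z',1000*h0@e,1000*h0@w,'angle',np.degrees(np.arctan2(1000*h0@w+48,1000*h0@e-50)))
print(arm.observe()['ee_pos'],'open',arm.observe()['opening'])
```

```text
inserted mm -37.8 offn 61.5 offy 146.9 F [ 0.9 -0.5 -0.3] tau [-0.01  0.05  0.02]
s6 collar bot k 2.1 head base k 9.2 [54, 55, 60, 68, 78, 85, 91, 94]
s7 collar bot k 6.8 head base k 7.9 [60, 67, 75, 83, 89, 92, 95, 95]
s8 collar bot k 1.0 head base k 8.4 [57, 63, 71, 79, 88, 91, 94, 95]
handle in socket y,z 96.88831000000003 1.2770020000000453 angle 46.422902186811285
[ 0.49687675 -0.03267748  0.28183904] open 0.0053373971354967725
```

Run:
```python
from h import *
rem([.5097,-.1766,.282],98.4)
c=cam('top')
p0=proj(c,O);d=proj(c,O+.05*w)-p0;d/=np.linalg.norm(d);e=np.array([-d[1],d[0]])
for f in ('t6','t8','t7'):
    B=cv2.imread(f'pics/{f}.png')[:,:,::-1].astype(np.float32)
    print(f,[int(np.mean([cv2.getRectSubPix(B,(1,1),tuple(map(float,p0+(k+.08*abs(j-.5)**1.5)*d+j*e)))[0,0,0] for j in (-1.5,-1,-.5,0,.5,1,1.5)])) for k in np.arange(-6,1,.5)])
```

```text
t 21.00 pos [ 0.4969 -0.0327  0.2818] yaw 98.46 q6 -1.86 | after twist 0.001: [ 8.300e-01 -1.443e+01 -1.000e-02] F [-0.5  0.  -0.6] open 0.0053 grip 0.0
t6 [62, 61, 63, 69, 76, 84, 96, 105, 110, 113, 113, 114, 113, 108]
t8 [61, 60, 59, 64, 77, 92, 104, 110, 112, 113, 113, 113, 108, 105]
t7 [61, 60, 64, 78, 94, 104, 109, 111, 111, 111, 105, 97, 97, 103]
```

Call:
{"api": "servo_tool", "payload": {
  "targets": "-0.2 -3 0 0; -0.2 -4.2 0 0; -0.2 -4.2 0.5 0; 0 -3 1 0; 0 0 1.5 0; 0 0 1.5 0; 0 0 0 0; 0 0 0 0",
  "claw": 0
}}

```text
t: 21.85
ee_pos: [0.5237, -0.1754, 0.2371]
tool_rot: [-0.0, -0.073, 0.997, -0.0]
wrist_force: [0.4, 1.0, -0.2]
opening: 0.0004
finger_force: 0.0
```

Run:
```python
from h import *
rem([.5097,-.1766,.2279],98.4)
```

```text
t 21.85 pos [ 0.5237 -0.1754  0.2371] yaw 98.32 q6 -2.11 | after twist -0.001: [1.4  0.09 0.92] F [ 0.4  1.  -0.2] open 0.0004 grip 0.0
```

Call:
{"api": "servo_tool", "payload": {
  "targets": "0.7 0.05 0 0; 0.7 0.04 0 0; 0 0 0.4 0; 0 0 0.4 0; 0 0 0 0; 0 0 0 0"
}}

```text
t: 22.45
ee_pos: [0.5099, -0.1757, 0.2287]
tool_rot: [-0.0, -0.073, 0.997, 0.0]
wrist_force: [-0.3, -0.3, -0.2]
opening: 0.0003
finger_force: 0.0
```

Call:
{"api": "servo_tool", "payload": {
  "targets": "0 0 0.1 0; 0 0 0.1 0; 0 0 0 0; 0 0 0 0"
}}

```text
t: 22.85
ee_pos: [0.5098, -0.1757, 0.2268]
tool_rot: [-0.0, -0.073, 0.997, 0.0]
wrist_force: [-0.0, 0.3, 0.2]
opening: 0.0006
finger_force: 0.0
```

Call:
{"api": "servo_tool", "payload": {
  "targets": "0 0 0.08 0; 0 0 0 0; 0 0 0 0"
}}

```text
t: 23.15
ee_pos: [0.5098, -0.1757, 0.226]
tool_rot: [-0.0, -0.073, 0.997, -0.0]
wrist_force: [-0.0, -0.1, 0.1]
opening: 0.0005
finger_force: 0.0
```

Call:
{"api": "servo_tool", "payload": {
  "targets": "0 0 0.08 0; 0 0 0 0; 0 0 0 0"
}}

```text
t: 23.45
ee_pos: [0.5098, -0.1757, 0.2253]
tool_rot: [0.0, -0.073, 0.997, 0.0]
wrist_force: [-0.3, -0.0, -0.4]
opening: 0.0006
finger_force: 0.0
```

Call:
{"api": "servo_tool", "payload": {
  "targets": "0 0 0.06 0; 0 0 0 0; 0 0 0 0"
}}

```text
t: 23.75
ee_pos: [0.5098, -0.1757, 0.2246]
tool_rot: [-0.0, -0.073, 0.997, 0.0]
wrist_force: [-0.3, 0.1, -0.8]
opening: 0.0006
finger_force: 0.0
```

Call:
{"api": "servo_tool", "payload": {
  "targets": "0 0 0.06 0; 0 0 0 0; 0 0 0 0"
}}

```text
t: 24.05
ee_pos: [0.5098, -0.1757, 0.224]
tool_rot: [-0.0, -0.073, 0.997, 0.0]
wrist_force: [0.2, 0.1, 0.4]
opening: -0.0
finger_force: 0.0
```

Call:
{"api": "servo_tool", "payload": {
  "targets": "0 0 0.05 0; 0 0 0 0; 0 0 0 0"
}}

```text
t: 24.35
ee_pos: [0.5098, -0.1757, 0.2235]
tool_rot: [-0.0, -0.073, 0.997, -0.0]
wrist_force: [-0.2, 0.1, -0.1]
opening: 0.0005
finger_force: 0.0
```

Call:
{"api": "servo_tool", "payload": {
  "targets": "0 0 0.05 0; 0 0 0 0; 0 0 0 0"
}}

```text
t: 24.65
ee_pos: [0.5098, -0.1757, 0.223]
tool_rot: [-0.0, -0.073, 0.997, 0.0]
wrist_force: [-0.3, -0.7, 0.1]
opening: 0.0007
finger_force: 0.0
```

Call:
{"api": "servo_tool", "payload": {
  "targets": "0 0 0.04 0; 0 0 0 0; 0 0 0 0"
}}

```text
t: 24.95
ee_pos: [0.5098, -0.1757, 0.2226]
tool_rot: [-0.0, -0.073, 0.997, -0.0]
wrist_force: [-0.3, -0.7, -0.4]
opening: 0.0005
finger_force: 0.0
```

Call:
{"api": "servo_tool", "payload": {
  "targets": "0 0 0.05 0; 0 0 0 0; 0 0 0 0"
}}

```text
t: 25.25
ee_pos: [0.5098, -0.1757, 0.2221]
tool_rot: [-0.0, -0.073, 0.997, 0.0]
wrist_force: [0.0, 0.6, -0.3]
opening: 0.0006
finger_force: 0.0
```

Call:
{"api": "servo_tool", "payload": {
  "targets": "0 0 0.05 0; 0 0 0 0; 0 0 0 0"
}}

```text
t: 25.55
ee_pos: [0.5098, -0.1757, 0.2216]
tool_rot: [0.0, -0.073, 0.997, -0.0]
wrist_force: [0.1, 0.4, 0.2]
opening: 0.0005
finger_force: 0.0
```

Call:
{"api": "servo_tool", "payload": {
  "targets": "0 0 0.05 0; 0 0 0 0; 0 0 0 0"
}}

```text
t: 25.85
ee_pos: [0.5098, -0.1757, 0.2211]
tool_rot: [-0.0, -0.073, 0.997, 0.0]
wrist_force: [-0.5, -0.0, 0.1]
opening: 0.0007
finger_force: 0.0
```

Call:
{"api": "servo_tool", "payload": {
  "targets": "0 0 0.05 0; 0 0 0 0; 0 0 0 0"
}}

```text
t: 26.15
ee_pos: [0.5098, -0.1757, 0.2206]
tool_rot: [-0.0, -0.073, 0.997, -0.0]
wrist_force: [0.3, -0.9, -0.1]
opening: 0.0007
finger_force: 0.0
```

Call:
{"api": "servo_tool", "payload": {
  "targets": "0 0 0.05 0; 0 0 0 0; 0 0 0 0"
}}

```text
t: 26.45
ee_pos: [0.5098, -0.1757, 0.2201]
tool_rot: [-0.0, -0.073, 0.997, 0.0]
wrist_force: [-0.8, -0.7, -0.6]
opening: 0.0004
finger_force: 0.0
```

Call:
{"api": "servo_tool", "payload": {
  "targets": "0 0 0.05 0; 0 0 0 0; 0 0 0 0"
}}

```text
t: 26.75
ee_pos: [0.5098, -0.1757, 0.2196]
tool_rot: [-0.0, -0.073, 0.997, 0.0]
wrist_force: [-0.3, -0.2, 1.1]
opening: 0.0002
finger_force: 0.0
```

Call:
{"api": "servo_tool", "payload": {
  "targets": "0 0 0.05 0; 0 0 0 0; 0 0 0 0"
}}

```text
t: 27.05
ee_pos: [0.5098, -0.1757, 0.2191]
tool_rot: [-0.0, -0.073, 0.997, 0.0]
wrist_force: [-0.4, -0.5, -0.3]
opening: 0.0003
finger_force: 0.0
```

Call:
{"api": "servo_tool", "payload": {
  "targets": "0 0 0.04 0; 0 0 0 0; 0 0 0 0"
}}

```text
t: 27.35
ee_pos: [0.5098, -0.1757, 0.2188]
tool_rot: [0.0, -0.073, 0.997, -0.0]
wrist_force: [0.5, -0.6, 0.8]
opening: 0.0005
finger_force: 0.0
```

Call:
{"api": "servo_tool", "payload": {
  "targets": "0 0 0.06 0; 0 0 0 0; 0 0 0 0"
}}

```text
t: 27.65
ee_pos: [0.5098, -0.1757, 0.2181]
tool_rot: [0.0, -0.073, 0.997, 0.0]
wrist_force: [0.3, 0.5, -0.1]
opening: 0.0004
finger_force: 0.0
```

Call:
{"api": "servo_tool", "payload": {
  "targets": "0 0 0.06 0; 0 0 0 0; 0 0 0 0"
}}

```text
t: 27.95
ee_pos: [0.5098, -0.1757, 0.2175]
tool_rot: [-0.0, -0.073, 0.997, 0.0]
wrist_force: [-0.5, -0.0, 0.0]
opening: 0.0001
finger_force: 0.0
```

Call:
{"api": "servo_tool", "payload": {
  "targets": "0 0 0.06 0; 0 0 0 0; 0 0 0 0"
}}

```text
t: 28.25
ee_pos: [0.5098, -0.1757, 0.2169]
tool_rot: [0.0, -0.073, 0.997, 0.0]
wrist_force: [0.5, 0.2, 0.3]
opening: 0.0001
finger_force: 0.0
```

Call:
{"api": "servo_tool", "payload": {
  "targets": "0 0 0.08 0; 0 0 0 0; 0 0 0 0"
}}

```text
t: 28.55
ee_pos: [0.5098, -0.1758, 0.2164]
tool_rot: [0.0, -0.073, 0.997, -0.0]
wrist_force: [-0.1, 0.4, 3.5]
opening: 0.0007
finger_force: 1.9
```

Call:
{"api": "servo_tool", "payload": {
  "targets": "0 0 0.08 0; 0 0 0 0; 0 0 0 0"
}}

```text
t: 28.85
ee_pos: [0.5099, -0.1758, 0.2158]
tool_rot: [0.0, -0.073, 0.997, -0.0]
wrist_force: [-2.1, 0.3, 5.8]
opening: 0.0003
finger_force: 3.0
```

Call:
{"api": "servo_tool", "payload": {
  "targets": "0 0 0.06 0; 0 0 0 0; 0 0 0 0"
}}

```text
t: 29.15
ee_pos: [0.51, -0.1759, 0.2154]
tool_rot: [0.0, -0.073, 0.997, -0.0]
wrist_force: [-1.9, -0.8, 6.7]
opening: 0.0003
finger_force: 3.7
```

Call:
{"api": "servo_tool", "payload": {
  "targets": "0 0 -2 0; 0 0 -4 0; 0 3 -3 0; 0 4 0 0; 0 4 0 0; 0 0 0 0",
  "claw": 6.4
}}

```text
t: 29.75
ee_pos: [0.4933, -0.0637, 0.305]
tool_rot: [0.0, -0.075, 0.997, 0.0]
wrist_force: [-0.5, -0.8, 0.5]
opening: 0.0449
finger_force: 0.0
```

Run:
```python
from h import *
c=cam('scene','s9');rem([.5180,-.1763,.1637],98.4)
im={f:cv2.imread(f'pics/{f}.png')[:,:,::-1].astype(np.float32) for f in ('s6','s7','s8','s9')}
p0=proj(c,O);d=proj(c,O+.09*w)-proj(c,O+.08*w);sc=np.linalg.norm(d)/10;d/=np.linalg.norm(d)
print('px/mm at collar near',np.linalg.norm(proj(c,O+.075*w-[0,.02,0])-proj(c,O+.055*w-[0,.02,0]))/20)
# shift of collar/head boundary: direct warp search in 1-D along axis via ECC translation
for f in ('s7','s8','s9'):
    x,y=325,233
    if f=='s7': x,y=322,229
    tpl=cv2.getRectSubPix(im['s6'].mean(2).astype(np.float32),(27,23),(325.,231.))
    src=cv2.getRectSubPix(im[f].mean(2).astype(np.float32),(61,61),(325.,231.))
    r=cv2.matchTemplate(src,tpl,cv2.TM_CCOEFF_NORMED);_,mx,_,l=cv2.minMaxLoc(r)
    M=np.float32([[1,0,l[0]],[0,1,l[1]]]);cc,M=cv2.findTransformECC(tpl,src,M,cv2.MOTION_TRANSLATION,(3,100,1e-5),None,3)
    s=np.array([M[0,2]-17,M[1,2]-19]);print(f,'shift',s.round(2),'along',(s@d).round(2),'mm %.1f'%(-s@d/sc),'cc %.3f'%cc)
```

```text
t 29.80 pos [ 0.4936 -0.0654  0.3049] yaw 98.54 q6 -1.93 | after twist 0.002: [ -0.79 -11.33  14.12] F [ 0.7 -0.1  0.4] open 0.0493 grip 0.0
px/mm at collar near 0.2462064192053711
s7 shift [-3.86 -3.22] along 4.9 mm -18.8 cc 0.974
s8 shift [0.43 0.7 ] along -0.82 mm 3.2 cc 0.994
s9 shift [0.61 0.81] along -1.02 mm 3.9 cc 0.993
```

Registering the images and comparing the ring with the rim lip shows the first placing (s6) was nearly level. The chuck now sits about 4 mm deeper, so I'll regrasp and draw it back out by that much.

Call:
{"api": "servo_tool", "payload": {
  "targets": "0 -2.5 0 0; -0.4 -4.2 0 0; -0.39 -3.6 1 0; 0 -1 3 0; 0 0 2 0; 0 0 0 0; 0 0 0 0",
  "claw": 6.4
}}

```text
t: 30.5
ee_pos: [0.5181, -0.1781, 0.2452]
tool_rot: [-0.0, -0.073, 0.997, -0.0]
wrist_force: [0.7, 0.1, 1.2]
opening: 0.0643
finger_force: 0.0
```

```bash
python3 -c "
from h import *
rem([.5180,-.1763,.1637],98.4)"
```

```text
t 30.50 pos [ 0.5181 -0.1781  0.2452] yaw 98.35 q6 -2.11 | after twist -0.001: [-0.02  0.18  8.15] F [0.7 0.1 1.2] open 0.0643 grip 0.0
```

Call:
{"api": "servo_tool", "payload": {
  "targets": "0 0.15 3 0; 0 0 3.5 0; 0 0 1.6 0; 0 0 0 0; 0 0 0 0"
}}

```text
t: 31.0
ee_pos: [0.5185, -0.1763, 0.1655]
tool_rot: [0.001, -0.073, 0.997, -0.001]
wrist_force: [0.1, 0.2, 0.5]
opening: 0.0635
finger_force: 0.0
```

Call:
{"api": "servo_tool", "payload": {
  "targets": "0 0 0 0; 0 0 0 0; 0 0 0 0; 0 0 0 0; 0 0 0 0",
  "claw": 3.5,
  "force": 50
}}

```text
t: 31.5
ee_pos: [0.5181, -0.1761, 0.1645]
tool_rot: [0.0, -0.073, 0.997, -0.0]
wrist_force: [-1.5, 0.7, 5.9]
opening: 0.0429
finger_force: 50.0
```

```bash
python3 -c "
from h import *
ins()"
```

```text
inserted mm 62.0 offn -0.7 offy -1.1 F [-1.5  0.7  5.9] tau [0.29 0.27 0.11]
```

Call:
{"api": "servo_tool", "payload": {
  "targets": "0.12 0 -0.19 0; 0.12 0 -0.19 0; 0 0 0 0; 0 0 0 0"
}}

```text
t: 31.9
ee_pos: [0.5159, -0.1763, 0.1674]
tool_rot: [0.001, -0.073, 0.997, 0.0]
wrist_force: [5.1, 0.4, -3.9]
opening: 0.0429
finger_force: 50.0
```

```bash
python3 -c "
from h import *
ins()"
```

```text
inserted mm 58.3 offn -1.0 offy -1.0 F [ 5.1  0.4 -3.9] tau [ 0.12 -1.14 -0.01]
```

Call:
{"api": "servo_tool", "payload": {
  "targets": "0.05 0 -0.07 0; 0 0 0 0; 0 0 0 0"
}}

```text
t: 32.2
ee_pos: [0.5155, -0.1763, 0.1678]
tool_rot: [0.001, -0.073, 0.997, 0.0]
wrist_force: [6.9, 0.4, -6.7]
opening: 0.0434
finger_force: 50.0
```

```bash
python3 -c "
from h import *
ins()"
```

```text
inserted mm 57.7 offn -1.1 offy -0.9 F [ 6.9  0.4 -6.7] tau [ 0.07 -1.41 -0.01]
```

Call:
{"api": "servo_tool", "payload": {
  "targets": "-0.02 0 0.03 0; 0 0 0 0; 0 0 0 0; 0 0 0 0",
  "claw": 6.4
}}

```text
t: 32.6
ee_pos: [0.5151, -0.1765, 0.168]
tool_rot: [-0.0, -0.073, 0.997, -0.0]
wrist_force: [0.1, 0.3, 0.0]
opening: 0.0638
finger_force: 0.0
```

Call:
{"api": "servo_tool", "payload": {
  "targets": "0 0 -1.5 0; 0 0 -3.5 0; 0 0 -4 0; 0 2 -3 0; 0 4 0 0; 0 4.5 0 0; 0 4 0 0; 0 0 0 0",
  "claw": 0
}}

```text
t: 33.4
ee_pos: [0.4934, -0.0297, 0.2884]
tool_rot: [0.0, -0.075, 0.997, 0.0]
wrist_force: [0.4, -0.6, -0.8]
opening: 0.0034
finger_force: 0.0
```

Run:
```python
from h import *
c=cam('scene','s10');t=cam('top','t10')
im={f:cv2.imread(f'pics/{f}.png')[:,:,::-1].astype(np.float32) for f in ('s6','s7','s8','s10')}
d=proj(c,O+.09*w)-proj(c,O+.08*w);sc=np.linalg.norm(d)/10;d/=np.linalg.norm(d)
for f in ('s8','s10'):
    tpl=cv2.getRectSubPix(im['s6'].mean(2).astype(np.float32),(27,23),(325.,231.));src=cv2.getRectSubPix(im[f].mean(2).astype(np.float32),(61,61),(325.,231.))
    l=cv2.minMaxLoc(cv2.matchTemplate(src,tpl,cv2.TM_CCOEFF_NORMED))[3]
    cc,M=cv2.findTransformECC(tpl,src,np.float32([[1,0,l[0]],[0,1,l[1]]]),cv2.MOTION_TRANSLATION,(3,100,1e-5),None,3)
    s=np.array([M[0,2]-17,M[1,2]-19]);print(f,s.round(2),'deeper than s6 mm %.1f'%(-1.06*s@d/sc),'cc %.3f'%cc)
p0=proj(c,O);q=proj(c,O+.05*w)-p0;q/=np.linalg.norm(q);e=np.array([-q[1],q[0]])
for f in ('s7','s6','s8','s10'):
    print(f,[int(np.mean([cv2.getRectSubPix(im[f],(1,1),tuple(map(float,p0+k*q+j*e)))[0,0,0] for j in (-2,-1,0,1,2)])) for k in np.arange(-9,-3,.5)])
# lever: pressing path from current angle 46deg to -6deg, tip target points (TCP), yaw 8.4 (tool y along socket x)
O2=np.array([.5512,-.1705,.1138]);ee=np.array([-.146,.989,0])
for a in (46,30,15,0,-6,-8):
    r=np.radians(a);y=50+72*np.cos(r)-8*np.sin(r);z=-48+72*np.sin(r)+8*np.cos(r)
    P=O2+ee*y/1000+w*z/1000;print(a,'grip pt',P.round(4),'TCP z',(P[2]+.017).round(4))
rem([.53,-.06,.25],8.4)
```

```text
s8 [0.43 0.7 ] deeper than s6 mm 3.3 cc 0.994
s10 [-0.1  0.2] deeper than s6 mm 0.4 cc 0.997
s7 [54, 55, 58, 64, 72, 80, 87, 91, 94, 94, 94, 92]
s6 [51, 50, 50, 52, 57, 65, 75, 84, 89, 93, 94, 95]
s8 [50, 50, 53, 60, 69, 78, 86, 91, 93, 94, 95, 95]
s10 [51, 50, 50, 53, 60, 70, 79, 86, 92, 94, 95, 95]
46 grip pt [ 0.5325 -0.078   0.1217] TCP z 0.1387
30 grip pt [ 0.538  -0.0629  0.1095] TCP z 0.1265
15 grip pt [ 0.5454 -0.0526  0.0955] TCP z 0.1125
0 grip pt [ 0.5543 -0.0467  0.0799] TCP z 0.0969
-6 grip pt [ 0.5583 -0.0457  0.0735] TCP z 0.0905
-8 grip pt [ 0.5596 -0.0456  0.0713] TCP z 0.0883
t 33.50 pos [ 0.494  -0.0326  0.2882] yaw 98.46 q6 -1.86 | after twist 1.572: [-3.23  3.16  3.82] F [-0.5 -0.5 -0.8] open 0.0004 grip 0.0
```

Call:
{"api": "servo_tool", "payload": {
  "targets": "0 0 0 0.143; 0 0 0 0.143; 0 0 0 0.143; 0 0 0 0.143; 0 0 0 0.143; 0 0 0 0.143; 0 0 0 0.143; 0 0 0 0.143"
}}

```text
t: 34.3
ee_pos: [0.4942, -0.0344, 0.2878]
tool_rot: [-0.0, 0.482, 0.876, -0.0]
wrist_force: [0.9, -0.4, 0.4]
opening: 0.0004
finger_force: 0.0
```

Call:
{"api": "servo_tool", "payload": {
  "targets": "0 0 0 0.143; 0 0 0 0.143; 0 0 0 0.142; 0 0 0 0"
}}

```text
t: 34.7
ee_pos: [0.4942, -0.0342, 0.2878]
tool_rot: [-0.0, 0.655, 0.755, -0.0]
wrist_force: [0.2, 0.3, -0.3]
opening: 0.0003
finger_force: 0.0
```

```bash
python3 -c "
from h import *
rem([.518,-.078,.180],8.4);rem([.5325,-.078,.150],8.4);rem([.5563,-.0467,.0969],8.4)"
```

```text
t 34.70 pos [ 0.4942 -0.0342  0.2878] yaw 8.09 q6 -0.28 | after twist -0.005: [-4.68  1.72 10.78] F [ 0.2  0.3 -0.3] open 0.0003 grip 0.0
t 34.70 pos [ 0.4942 -0.0342  0.2878] yaw 8.09 q6 -0.28 | after twist -0.005: [-4.89  3.16 13.78] F [ 0.2  0.3 -0.3] open 0.0003 grip 0.0
t 34.70 pos [ 0.4942 -0.0342  0.2878] yaw 8.09 q6 -0.28 | after twist -0.005: [-2.14  5.97 19.09] F [ 0.2  0.3 -0.3] open 0.0003 grip 0.0
```

Call:
{"api": "servo_tool", "payload": {
  "targets": "-1.6 0.6 2.5 0; -1.6 0.6 3.5 0; -1.48 0.52 3 0; 0 0 1.78 0; 0 0 0 0; 0 0 0 0"
}}

```text
t: 35.3
ee_pos: [0.518, -0.0773, 0.1808]
tool_rot: [0.0, 0.653, 0.757, 0.0]
wrist_force: [-0.3, 0.2, 0.1]
opening: 0.0003
finger_force: 0.0
```

Call:
{"api": "servo_tool", "payload": {
  "targets": "-0.1 0.5 1 0; -0.1 0.5 1 0; 0 0.3 0.6 0; 0 0 0 0; 0 0 0 0"
}}

```text
t: 35.8
ee_pos: [0.531, -0.0768, 0.1541]
tool_rot: [-0.0, 0.654, 0.757, -0.0]
wrist_force: [0.5, -0.1, -0.1]
opening: 0.0005
finger_force: 0.0
```

Call:
{"api": "servo_tool", "payload": {
  "targets": "0.2 0.2 0.6 0; 0.3 0.2 0.7 0; 0.4 0.2 0.7 0; 0.4 0.2 0.7 0; 0 0 0 0"
}}

```text
t: 36.3
ee_pos: [0.5367, -0.0622, 0.1259]
tool_rot: [-0.001, 0.654, 0.757, -0.0]
wrist_force: [-0.6, -0.4, -0.6]
opening: 0.0005
finger_force: 0.0
```

Call:
{"api": "servo_tool", "payload": {
  "targets": "0.3 0.25 0.45 0; 0.3 0.25 0.45 0; 0.25 0.25 0.5 0; 0 0 0 0"
}}

```text
t: 36.7
ee_pos: [0.5432, -0.0529, 0.1124]
tool_rot: [-0.0, 0.654, 0.757, -0.0]
wrist_force: [0.3, -0.1, 0.8]
opening: 0.0007
finger_force: 0.1
```

```bash
python3 -c "
from h import *
rem([.5543,-.0467,.0969],8.4)"
```

```text
t 36.70 pos [ 0.5432 -0.0529  0.1124] yaw 8.32 q6 -0.31 | after twist -0.001: [0.46 1.19 1.55] F [ 0.3 -0.1  0.8] open 0.0007 grip 0.1
```

Run:
```python
from h import *
s=cam('scene','s11');t=cam('top','t11')
O2=np.array([.5512,-.1705,.1138]);ee=np.array([-.146,.989,0])
for a in (46,30,15,0,-6):
    r=np.radians(a);P=O2+ee*(50+66*np.cos(r))/1000+w*(-48+66*np.sin(r))/1000;print(a,'handle px',proj(s,P).round(1),proj(t,P).round(1))
def blobs(im,x0,y0,x1,y1,th):
    m=(im[y0:y1,x0:x1].max(2)<th).astype(np.uint8);n,l,st,ce=cv2.connectedComponentsWithStats(m)
    return [(np.round(ce[k]+[x0,y0],1),st[k,4]) for k in range(1,n) if st[k,4]>25]
for f in ('s8','s10','s11'): print(f,blobs(cv2.imread(f'pics/{f}.png'),280,195,322,262,50))
for f in ('t0','t11'): print(f,blobs(cv2.imread(f'pics/{"top0" if f=="t0" else f}.png'),280,180,322,215,50))
print('tip px',proj(s,arm.observe()['ee_pos']-[0,0,.017]).round(1))
```

```text
46 handle px [303.7 216.6] [299.8 198.4]
30 handle px [302.5 216.8] [295.2 197.2]
15 handle px [303.  218.2] [292.3 195.6]
0 handle px [304.8 220.8] [290.9 193.6]
-6 handle px [305.9 222. ] [290.7 192.7]
s8 [(array([309.3, 220.5]), np.int32(307))]
s10 [(array([309.5, 220.5]), np.int32(322))]
s11 [(array([311.9, 223.4]), np.int32(231))]
t0 [(array([299.4, 199.5]), np.int32(92))]
t11 [(array([284.2, 200.3]), np.int32(31)), (array([306.1, 206.7]), np.int32(75))]
tip px [299.9 216.1]
```

Call:
{"api": "servo_tool", "payload": {
  "targets": "0.2 0.3 0.45 0; 0.15 0.3 0.45 0; 0.1 0.3 0.35 0; 0 0 0 0"
}}

```text
t: 37.2
ee_pos: [0.5516, -0.0474, 0.1]
tool_rot: [-0.0, 0.654, 0.757, -0.0]
wrist_force: [-0.8, 0.1, 0.3]
opening: 0.0006
finger_force: 0.0
```

Call:
{"api": "servo_tool", "payload": {
  "targets": "0 0.25 0.4 0; 0 0.2 0.3 0; 0 0 0 0"
}}

```text
t: 37.5
ee_pos: [0.556, -0.0465, 0.0933]
tool_rot: [-0.0, 0.654, 0.757, 0.0]
wrist_force: [-3.1, 2.2, 2.9]
opening: 0.0005
finger_force: 2.1
```

Call:
{"api": "servo_tool", "payload": {
  "targets": "0 0.1 0.2 0; 0 0 0 0; 0 0 0 0"
}}

```text
t: 37.8
ee_pos: [0.5564, -0.0464, 0.0927]
tool_rot: [-0.001, 0.654, 0.757, -0.0]
wrist_force: [-15.1, 4.5, 20.3]
opening: 0.0004
finger_force: 12.4
```

Call:
{"api": "servo_tool", "payload": {
  "targets": "0 0.1 0.2 0; 0 0 0 0; 0 0 0 0"
}}

```text
t: 38.1
ee_pos: [0.5568, -0.0464, 0.0922]
tool_rot: [-0.001, 0.654, 0.757, -0.001]
wrist_force: [-29.6, 3.7, 41.7]
opening: 0.0004
finger_force: 25.4
```

Call:
{"api": "servo_tool", "payload": {
  "targets": "0 -0.3 -0.5 0; 0 -1.5 -2.4 0; 0 -2 -3.5 0; 1 -1 -4 0; 3 0 -4 0; 4 0 -2 0; 4 0 0 0; 2 0 0 0"
}}

```text
t: 38.9
ee_pos: [0.49, 0.0873, 0.2544]
tool_rot: [0.001, 0.653, 0.757, 0.001]
wrist_force: [-0.1, -0.1, -0.1]
opening: 0.0005
finger_force: 0.0
```

Run:
```python
from h import *
s=cam('scene','s12');t=cam('top','t12');print(arm.observe()['ee_pos'],arm.observe()['wrist_force'].round(1))
O2=np.array([.5512,-.1705,.1138]);ee=np.array([-.146,.989,0])
def blobs(c,x0,y0,x1,y1,th):
    im=c['frame'];m=(im[y0:y1,x0:x1].max(2)<th).astype(np.uint8);n,l,stt,ce=cv2.connectedComponentsWithStats(m)
    return [(np.round(ce[k]+[x0,y0],1),stt[k]) for k in range(1,n) if stt[k,4]>25]
a=blobs(s,270,195,335,262,55);b=blobs(t,270,170,325,215,55);print(a,b)
for A,_ in a:
  for B,_ in b:
    X,er=tri(s,A,t,B);h=X-O2;print(X.round(4),round(er,4),'angle',np.degrees(np.arctan2(1000*h@w+48,1000*h@ee-50)).round(1))
im={'s6':cv2.imread('pics/s6.png')[:,:,::-1],'s10':cv2.imread('pics/s10.png')[:,:,::-1],'s12':s['frame']}
d=proj(s,O+.09*w)-proj(s,O+.08*w);sc=np.linalg.norm(d)/10;d/=np.linalg.norm(d)
tpl=cv2.getRectSubPix(im['s10'].mean(2).astype(np.float32),(23,21),(327.,232.));src=cv2.getRectSubPix(im['s12'].mean(2).astype(np.float32),(61,61),(327.,232.))
cc,M=cv2.findTransformECC(tpl,src,np.float32([[1,0,19],[0,1,20]]),cv2.MOTION_TRANSLATION,(3,100,1e-5),None,3)
q=np.array([M[0,2]-19,M[1,2]-20]);print('chuck shift vs s10',q.round(2),'deeper mm %.1f'%(-q@d/sc),cc)
```

```text
[0.4900693  0.08686068 0.25376473] [-0.  -0.  -0.5]
[(array([316.4, 224.3]), array([ 28,  20,  34,  21, 379], dtype=int32))] [(array([290.5, 194.2]), array([ 13,  20,  16,   9, 109], dtype=int32))]
[ 0.5729 -0.0585  0.0578] 0.0283 angle -18.8
chuck shift vs s10 [ 0.23 -0.23] deeper mm -0.2 0.9687079718987539
```

```bash
python3 -c "
from h import *
print(arm.hand_in())"
```

```text
the job is handed in; nothing more can be done
None
```

The cup chuck is in the leaning socket and released, with its ring level with the rim to within about 1–2 mm by my estimate, because the ring could not be seen clearly there. The clamp lever is pressed down onto its stop, and the job was handed in at about 39 s.

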